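# Pack up the decorating kit

## Task

Pack up the pastry decorator's kit: swing the box's top tray up and right back, then lift the two-section dish by its grip, tip the piping nozzles out of their section into the wide bay of the box while all the couplers stay in the dish, and stand the dish upright in the middle of the wash-up tray. Stand every sprinkle jar upright in the narrow bay and at the end bring the tray down by hand, never letting it fall, until it is fully closed on the box. Leave the bun and the sugar dredger alone.

Things in the scene. Friction and masses are not known exactly. Their poses are not given: they have to be found in the camera images.
- kit: Fixed white plastic box, open on top, 170 (its x) by 297 (y) by 75 mm high, walls and floor 4 mm. Origin: centre of its underside; x from its front (nearest the robot) to its back, z up; turned up to 0.2 rad. A 62 mm high wall at y = +17.5 mm parts a wide bay (y -144 to +15) from a narrow bay (y +20 to +144), both x -81 to +81. A top tray covers both at the start.
- nozzle_bay (a point): Centre of the floor of the wide bay (162 by 160 mm inside, 71 mm deep), where the nozzles go: the right one as seen from the robot; floor 4 mm above the counter. Axes as the box's.
- jar_bay (a point): Centre of the floor of the narrow bay (162 mm along the box's x, 125 mm along its y, 71 mm deep), where the jars go: the left one as seen from the robot; floor 4 mm above the counter. Axes as the box's.
- tray_lift (a joint): Swing q of the parallel 110 mm links at the tray's ends, rad: 0 closed on the box, 2.18 right back at its stop. The tray stays level; each of its points moves from its closed place by 110 mm*(cos(2.793-q)-cos 2.793) along the box's x and 110 mm*(sin(2.793-q)-sin 2.793) up: up, then back, then down a little. It rests by its weight at either end and falls from between; little friction.
- tray_handle (a point): Where to take the top tray (170 by 297 mm, 38 mm high, 0.35 kg, underside 77 mm up when closed): a grip plate on the middle of its front wall, 10 mm thick along the box's x, 60 mm along y, rising 45 mm above the tray's rim. The point is in the plate's middle, 17 mm below its top, 28 mm above the rim, 143 mm above the counter when closed. Moves with the tray.
- dish: White glazed two-section dish, 132 (its x) by 178 (y) mm at the rim, 42 mm high, foot 116 by 94 mm, 0.2 kg. Origin: centre of its underside. A partition along its x at y = 0, 10 mm thick, 40 mm high, parts the sections: flat floor 4 mm up out to |y| = 45, then a side sloping up at 40 degrees to the rim at |y| = 89. Stands on the counter at any yaw; see which section holds the nozzles.
- dish_grip (a point): Where to hold the dish: its wooden grip plate on the partition, 50 mm along the dish's x, 10 mm thick along y, from 40 to 96 mm above the underside; the point is on the dish's z axis 78 mm up, axes as the dish's. With the dish tipped sideways about its x by 70 to 80 degrees, the lower section empties over its rim and the upper one's contents rest on the partition.
- wash_tray: Square steel wash-up tray lying on the counter, 190 by 190 mm, wall 3 mm thick, 14 mm high, floor 3 mm thick, fixed. Origin: centre of its underside. It lies on the other side of the box from the dish's first place.
- nozzle0: Steel piping nozzle, a cone 24 mm across its base, 9 mm at its tip, 36 mm tall, 15 g; two to four are there. Origin: centre of its base; z along the cone to the tip. At the start stands in one section of the dish.
- nozzle1: Steel piping nozzle, a cone 24 mm across its base, 9 mm at its tip, 36 mm tall, 15 g; two to four are there. Origin: centre of its base; z along the cone to the tip. At the start stands in one section of the dish.
- nozzle2: Steel piping nozzle, a cone 24 mm across its base, 9 mm at its tip, 36 mm tall, 15 g; two to four are there. Origin: centre of its base; z along the cone to the tip. At the start stands in one section of the dish.
- nozzle3: Steel piping nozzle, a cone 24 mm across its base, 9 mm at its tip, 36 mm tall, 15 g; two to four are there. Origin: centre of its base; z along the cone to the tip. At the start stands in one section of the dish.
- coupler0: White plastic coupler (ribbed nut with a hole), 28 mm across, 14 mm tall, 12 g. Origin: centre of its underside. At the start lies in the other section of the dish.
- coupler1: White plastic coupler (ribbed nut with a hole), 28 mm across, 14 mm tall, 12 g. Origin: centre of its underside. At the start lies in the other section of the dish.
- coupler2: White plastic coupler (ribbed nut with a hole), 28 mm across, 14 mm tall, 12 g. Origin: centre of its underside. At the start lies in the other section of the dish.
- jar0: Small jar of sprinkles with a steel lid, 44 mm across, 54 mm tall, about 80 g; two or three are there, standing on the counter. Origin: centre of its underside; z up through the lid.
- jar1: Small jar of sprinkles with a steel lid, 44 mm across, 54 mm tall, about 80 g; two or three are there, standing on the counter. Origin: centre of its underside; z up through the lid.
- jar2: Small jar of sprinkles with a steel lid, 44 mm across, 54 mm tall, about 80 g; two or three are there, standing on the counter. Origin: centre of its underside; z up through the lid.
- bun: A bun on the counter, 76 mm across, 36 mm tall; not part of the job. Origin: centre of its underside.
- dredger: Steel sugar dredger, 60 mm across, 108 mm tall; not part of the job. Origin: centre of its underside.
Not all that is in view belongs to the job. Several things have the shape of the dish; the one meant has the colours described above.

How it is judged:
By the outcome, as a careful person would: the job done as asked, in the order asked, and still so for the second after the job is handed in, with the robot touching nothing.
Of nozzle0, nozzle1, nozzle2, nozzle3 only 2 to 4 are there at a start; the rules pass over those that are not, and their reading is None.
Of jar0, jar1, jar2 only 2 to 3 are there at a start; the rules pass over those that are not, and their reading is None.
At some moment in a run one of jar0, jar1, jar2 may be knocked a few centimetres aside while the robot is not near it.
It also fails if it takes over 200 s, if anything falls off the work surface, if the arm or the gripper's body presses on something with over 40 N, if the wrist force passes 120 N, or if a joint passes its speed limit or range.

## Robot

A 6-joint arm with a two-finger parallel gripper is mounted at the origin on the work surface. World frame = base frame: x ahead of the robot, y to its left, z up, the work surface at z = 0. Lengths are in m, angles in rad, forces in N, time in s.
With the tool pointing down it reaches from about 0.3 to 0.95 m from the base axis. Payload 3.1 kg.
Tool frame: the origin (TCP) lies at the very end of the fingers, on their centre line; the grasp point (between the pads) lies 19 mm behind it; z points along the fingers, y is the line along which they close (so a half turn about z gives the same grasp; the last joint's range is limited). The gripper opens to 85 mm and grips with 20 to 120 N. Pads are 22 mm wide; open, the fingers measure 114 mm over their backs; the gripper's body (76 mm by 85 mm) begins 54 mm behind the grasp point. The pads swing forward as they close: fully open they stand 13 mm farther back than shut.
Start: joints at [-1.318, 0.308, 1.634, -0, 1.2, -0.07], TCP at [0.198, -0.593, 0.231] pointing down, gripper open.
Joint ranges: [-3.06, 3.06], [-0.79, 1.96], [0.05, 2.63], [-1.19, 4.34], [0.05, 2.64], [-2.94, 2.94]. Speed limits (rad/s): [2.79, 2.79, 3.14, 3.14, 3.14, 3.14].

## Interface

Orientations are given as a rotation vector (axis times angle).
In Python, from plant import arm gives the robot as it stands.
- The arm moves only by the tool play_rows, never from a script. Its argument "targets" is a list of rows, each an object with "xyz": the shift along the tool's x, y, z in mm, a list of three; "spin": the turn about the tool's z in degrees. A call has 1 to 12 rows; each row shifts and turns the commanded pose from where the row before left it, along the tool's axes as they then stand; what a row does not reach is not made up. A row lasts 1/8 s, in which the tool goes at most 62.5 mm and 10.7 degrees, less where a joint would pass 70% of its speed; a pose out of reach is approached as far as the arm can. A call with a gripper value outside its range is refused whole. "grip" is the finger opening in mm, from 0 to 85.4, set as the call begins (left out, the last holds). The fingers move at their own pace and stop on an object; "squeeze" is the grip in N (left out, the last holds). Time passes only in rows, so rows that do not move let the fingers close. It gives the time, the measured TCP pose, the force, the opening and the grip force at its end, in the units of the state.
- arm.get_state(): the state, without advancing time (a new reading comes with each control period).
- arm.capture(name): name is "scene" or "top"; returns a dict with "img" (420x560x3 uint8, red, green, blue), "fx", "fy", "cx", "cy" (pixels), "xyz" and "orientation" of the camera in the world. Camera axes: x right, y down, z forward; pixel columns grow to the right and rows downward; lengths in m; the calibration is good to about 2 mm. A picture is of the moment at which its call begins. There is no depth.
- arm.finish_job(): hands the job in; it is judged then, once.
Trained networks look in a picture, given as the dict that the camera call returned (one of the last four; its "shot" number tells which), for a name from the list of things; names that differ only in an ending like _2 or _b are one class to them, and where a whole thing is asked for, a point or a joint stands for the part that bears it (a point fixed in the world has none). Each returns a list of dicts, best first, with "score" (0 to 1); they miss things now and then, are a little off and sometimes report something else, mostly with a low value. They report only what shows in the picture. A call takes as long as a camera call. They do not tell look-alikes from the thing itself.
- arm.outline_of(picture, name): "pixels" (420x560 bool, what is visible of it) and "bbox" ([centre column, centre row, width, height] in pixels, round what is visible of it).
The state is a dict: "t": time; "qpos": joint angles; "joint_vel": joint speeds; "joint_efforts": joint torques, N m; "ee_pos": TCP position; "eef_rot": TCP orientation; "contact_force": force on the tool from outside, world axes, zero at the start; "wrist_torque": the same for the moment, N m; "opening": finger opening in m; "grasp_force": force on a finger pad.
Only numpy, scipy, OpenCV 4.12 (cv2) and the standard library are available. Lean on these libraries where they do the work, as an engineer would, in place of code of your own. Each camera call takes 0.05 s, during which the arm holds its last target. There are 200 camera calls.

## Working session

There is one attempt and no reset: what is moved stays moved. The work goes in short steps, Python scripts to look and compute and a tool call to move; the robot and the scene stay as the last step left them, time stands still between calls to the robot, and variables do not carry over. Pictures are saved under pics/ and viewed, at most 14 in all, crops included, and the job is handed in when it is done.

Besides the shell and the picture viewer there is one more tool, called after "Call:" as name(argument=value, ...), one argument or row to a line, values as JSON. play_rows: Moves the arm, as the interface text tells. Its arguments: {"type":"object","properties":{"targets":{"type":"array"},"grip":{"type":"number"},"squeeze":{"type":"number"}},"required":["targets"]}

```bash
ls; mkdir -p pics; cat > h.py <<'E'
import numpy as np, cv2, pickle
from scipy.spatial.transform import Rotation as R
from plant import arm
def cap(n, save=None):
    p=arm.capture(n)
    if save: cv2.imwrite('pics/'+save, cv2.cvtColor(p['img'],cv2.COLOR_RGB2BGR))
    return p
def Rm(o):
    o=np.array(o); return o if o.shape==(3,3) else (R.from_rotvec(o) if o.size==3 else R.from_quat(o)).as_matrix()
def ray(p,u,v):
    return Rm(p['orientation'])@np.array([(u-p['cx'])/p['fx'],(v-p['cy'])/p['fy'],1])
def onz(p,u,v,z):
    d=ray(p,u,v); o=np.array(p['xyz']); return o+d*(z-o[2])/d[2]
def proj(p,X):
    c=(np.atleast_2d(X)-np.array(p['xyz']))@Rm(p['orientation']); return np.c_[p['cx']+p['fx']*c[:,0]/c[:,2],p['cy']+p['fy']*c[:,1]/c[:,2]]
def dets(p,n,z=0,mn=.2):
    for d in arm.outline_of(p,n):
        if d['score']<mn: continue
        b=d['bbox']; print(n,round(d['score'],2),np.round(b,0),'area',d['pixels'].sum(),'xy@z',np.round(onz(p,b[0],b[1],z)[:2],3))
E
python3 - <<'E'
from h import *
a=cap('scene','s0.png'); 
for n,z in [('dish',.04),('jar0',.03),('nozzle0',.03),('coupler0',.02),('wash_tray',.007)]: dets(a,n,z)
b=cap('top','t0.png')
print(a['xyz'],a['orientation'],b['xyz'],b['orientation'],b['fx'])
for n,z in [('kit',.1),('tray_handle',.143),('dish',.04),('jar0',.054),('nozzle0',.03),('coupler0',.02),('wash_tray',.007),('bun',.03),('dredger',.1)]: dets(b,n,z)
print(arm.get_state())
E
```

```text
pics
dish 0.93 [438. 349.  87.  88.] area 4234 xy@z [0.586 0.569]
dish 0.73 [386. 245.  81.  67.] area 2447 xy@z [0.408 0.342]
dish 0.35 [174. 183.  20.  23.] area 308 xy@z [ 0.588 -0.287]
dish 0.26 [254. 214. 127.  96.] area 6942 xy@z [ 0.537 -0.016]
jar0 0.64 [159. 201.  20.  23.] area 319 xy@z [ 0.659 -0.281]
jar0 0.5 [174. 184.  17.  24.] area 321 xy@z [ 0.585 -0.291]
nozzle0 0.63 [398. 254.   3.  10.] area 51 xy@z [0.405 0.379]
coupler0 0.61 [376. 253.  11.   6.] area 84 xy@z [0.431 0.329]
coupler0 0.53 [387. 243.  80.  62.] area 2431 xy@z [0.388 0.337]
wash_tray 0.72 [174. 184.  17.  25.] area 304 xy@z [ 0.576 -0.308]
wash_tray 0.68 [200. 148.  78.  59.] area 2567 xy@z [ 0.413 -0.347]
[1.00405344 0.44804134 0.99709147] [-1.26998491 -2.47118575  0.77244377] [0.43438503 0.10001129 1.59114336] [-2.17478927  2.2335956  -0.08174706] 473.2534038014837
kit 0.69 [298. 199. 105.  69.] area 5441 xy@z [0.544 0.002]
kit 0.52 [384. 166.  14.  12.] area 170 xy@z [ 0.64  -0.273]
kit 0.45 [297. 197. 100.  72.] area 5328 xy@z [0.55  0.006]
tray_handle 0.73 [298. 198.  98.  74.] area 5322 xy@z [
[... 812 characters left out ...]
y@z [0.653 0.385]
{'t': 0.8, 'qpos': array([-1.31770376e+00,  3.08009303e-01,  1.63376869e+00, -8.98447766e-06,
        1.19968410e+00, -6.97162564e-02]), 'joint_vel': array([ 0.00089044,  0.0015266 , -0.00067503,  0.00068334, -0.00144721,
        0.00075878]), 'joint_efforts': array([ 8.06573953e-04, -4.15220332e+01, -2.77062392e+01, -3.51152050e-05,
        6.20351911e-04, -4.15368731e-06]), 'ee_pos': array([ 0.19824044, -0.59276422,  0.23134352]), 'eef_rot': array([3.10063009e+00, 5.04852186e-01, 5.68063707e-06]), 'contact_force': array([ 0.07120797, -0.14850491, -0.68156831]), 'wrist_torque': array([0.00794278, 0.05029124, 0.02147526]), 'grasp_force': 0.0, 'opening': 0.08537404245591744}
```

```bash
python3 - <<'E'
import cv2
t=cv2.imread('pics/t0.png');s=cv2.imread('pics/s0.png')
a=cv2.resize(t[130:300,90:450],(800,378),interpolation=3); 
b=cv2.resize(s[120:320,130:500],(800,432),interpolation=3)
cv2.imwrite('pics/t0b.png',a);cv2.imwrite('pics/s0b.png',b)
E
```

```text
(no output)
```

View pics/t0b.png

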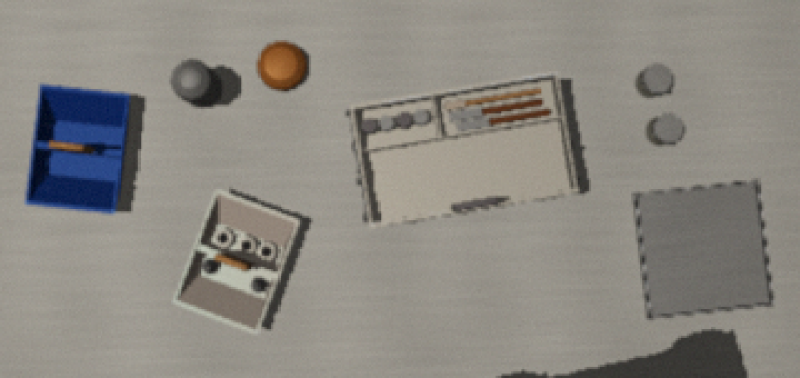

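View pics/s0b.png

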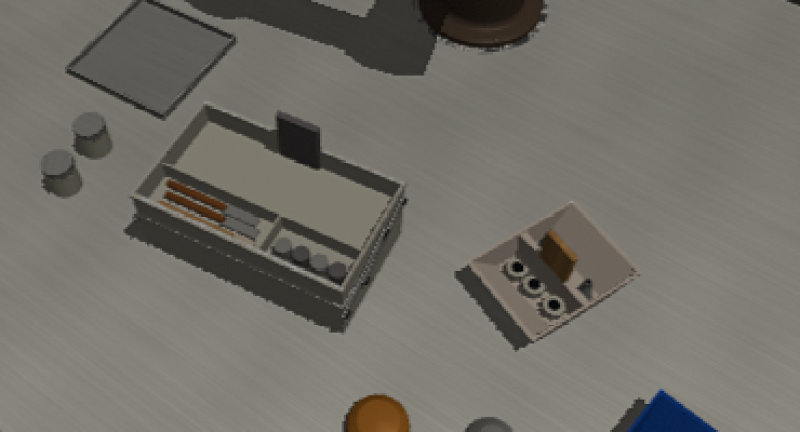

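```bash
cat >> h.py <<'E'
from scipy.optimize import minimize
def box(lx,ly,z,cx=0,cy=0): return [(cx+a*lx/2,cy+b*ly/2,z) for a in(-1,1) for b in(-1,1)]
def cyl(r0,r1,h):
    t=np.linspace(0,2*np.pi,24); return [(r0*np.cos(a),r0*np.sin(a),0) for a in t]+[(r1*np.cos(a),r1*np.sin(a),h) for a in t]
M=dict(kitc=[box(.17,.297,0)+box(.17,.297,.115)],
 kito=[box(.17,.297,0)+box(.17,.297,.075)],
 dish=[box(.116,.094,0)+box(.132,.178,.042),box(.05,.01,.04)+box(.05,.01,.096)],
 wash=[box(.19,.19,0)+box(.19,.19,.014)], jar=[cyl(.022,.022,.054)])
def render(p,parts,x,y,yaw):
    m=np.zeros((840,1120),np.uint8); c,s=np.cos(yaw),np.sin(yaw)
    for q in parts:
        q=np.array(q); X=np.c_[x+c*q[:,0]-s*q[:,1],y+s*q[:,0]+c*q[:,1],q[:,2]]
        h=cv2.convexHull((proj(p,X)*2+.5).astype(np.float32)); cv2.fillConvexPoly(m,np.round(h*16).astype(np.int32),1,shift=4)
    return m>0
def fit(views,model,x0):
    """views: [(picture,mask)]"""
    vs=[(p,cv2.resize(m.astype(np.uint8),(1120,840),interpolation=0)>0) for p,m in views]
    def cost(v):
        return sum(1-(r&m).sum()/(r|m).sum() for p,m in vs for r in [render(p,M[model],*v)])
    s=[np.array(x0)+d for d in ([0,0,0],[.015,0,0],[0,.015,0],[0,0,.15])]
    o=minimize(cost,x0,method='Nelder-Mead',options=dict(initial_simplex=s,xatol=2e-4,fatol=1e-4))
    return np.round(o.x,4),round(o.fun/len(vs),3)
def near(p,name,xy,z,tol=.06):
    for d in arm.outline_of(p,name):
        b=d['bbox']; 
        if np.linalg.norm(onz(p,b[0],b[1],z)[:2]-xy)<tol: return d['pixels']
    print('missed',name)
def find(ps,name,model,x0,z,tol=.06):
    v=[(p,m) for p in ps for m in [near(p,name,np.array(x0[:2]),z,tol)] if m is not None]
    each=[fit([w],model,x0) for w in v]
    print(name,'joint',fit(v,model,x0) if v else None,'each',each)
def tool():
    s=arm.get_state(); T=R.from_rotvec(s['eef_rot']).as_matrix(); return s['t'],np.array(s['ee_pos']),T,np.arctan2(T[1,0],T[0,0])
def plan(*wps,yaw=None,step=45):
    """wps: world TCP points; yaw: target tool-x yaw (done first)"""
    t,p,T,y=tool(); print('t',round(t,2),'tcp',np.round(p,4),'yaw',round(y,4))
    if yaw is not None:
        d=(yaw-y+np.pi/2)%np.pi-np.pi/2; print('spin total deg',round(-np.degrees(d),1),'alt',round(-np.degrees(d)+(180 if d>0 else -180),1)); y=y+d
        T=np.array([[np.cos(y),np.sin(y),0],[np.sin(y),-np.cos(y),0],[0,0,-1]]); 
    for w in wps:
        d=T.T@(np.array(w)-p)*1000; n=int(np.ceil(np.linalg.norm(d)/step)); print('to',np.round(w,3),'d',np.round(d,1),'n',n,'each',np.round(d/max(n,1),1)); p=np.array(w)
E
python3 - <<'E'
from h import *
a=cap('scene');b=cap('top')
find([a,b],'kit','kitc',[.545,.0,.15],.08)
find([a,b],'dish','dish',[.397,.34,-np.pi/2-.3+.0],.04)
find([a,b],'wash_tray','wash',[.4,-.355,.1],.007)
find([a,b],'jar0','jar',[.58,-.295,0],.03,.04)
find([a,b],'jar0','jar',[.65,-.28,0],.03,.04)
# handle dark pixels in top view
g=b['img'].max(2); sub=g[205:225,290:330]; print(sub)
print(arm.get_state()['qpos'])
E
```

```text
kit joint (array([0.5526, 0.0048, 0.1443]), np.float64(0.036)) each [(array([0.5538, 0.0033, 0.1445]), np.float64(0.038)), (array([0.5514, 0.0061, 0.1406]), np.float64(0.024))]
dish joint (array([ 0.402 ,  0.3373, -1.9626]), np.float64(0.129)) each [(array([ 0.4044,  0.3366, -1.9628]), np.float64(0.118)), (array([ 0.3999,  0.338 , -1.9646]), np.float64(0.115))]
wash_tray joint (array([ 0.4004, -0.3594,  0.075 ]), np.float64(0.031)) each [(array([ 0.4014, -0.3592,  0.0672]), np.float64(0.033)), (array([ 0.3987, -0.3594,  0.0776]), np.float64(0.019))]
jar0 joint (array([ 5.809e-01, -3.035e-01,  4.000e-04]), np.float64(0.116)) each [(array([ 0.5819, -0.3021,  0.0691]), np.float64(0.079)), (array([ 0.5796, -0.3044,  0.0694]), np.float64(0.13))]
jar0 joint (array([ 0.6542, -0.2915,  0.155 ]), np.float64(0.118)) each [(array([ 0.656 , -0.2908,  0.0633]), np.float64(0.08)), (array([ 0.6518, -0.2882,  0.1555]), np.float64(0.063))]
[[165 166 164 165 166 164 169 165 165 167 167 163 165 167 164 166 167 166
  164 162 162 164 161 163 165 157 161 163 162 163 165 165 160 160 162 164
  160 162 165 1
[... 2576 characters left out ...]
89  89
   85  85  82  74  69  66 105 131 131 143 142 134 133 147 156 151 140 138
  145 150 154 147]
 [168 166 152 114  88  94  90  94  92  87  88  86  86  88  84  77  67  82
   90 100 122 121 100  96 113 122 119 136 145 139 137 141 152 154 152 150
  154 153 153 152]
 [167 170 144  99  69  81  86  91  88  81  70  73  82 103 121 122 108 104
   92  95 136 153 140 137 134 129 128 140 152 149 153 154 152 152 152 158
  153 150 151 151]
 [169 168 158 122  70  77  81 101 125 117  97  90  98 109 139 149 142 134
  133 127 138 150 151 148 150 150 150 150 152 150 153 155 153 150 152 155
  149 154 154 150]]
[-1.31766881e+00  3.08057156e-01  1.63379968e+00 -7.51518457e-06
  1.19968938e+00 -6.97037963e-02]
```

```bash
python3 - <<'E'
from h import *
a=cap('scene');b=cap('top')
print('handle back top', onz(b,305,219.5,.16), 'front',onz(b,305,222.7,.155))
K=np.array([.5526,.0048]);c,s=np.cos(.143),np.sin(.143)
for u,v in[(305,219.5),(305,222.7)]:
    d=onz(b,u,v,.16)[:2]-K; print('box frame',c*d[0]+s*d[1],-s*d[0]+c*d[1])
for p in(a,b):
    i=cv2.cvtColor(p['img'],cv2.COLOR_RGB2HSV); m=(i[...,0]>5)&(i[...,0]<22)&(i[...,1]>120)
    X=proj(p,[.402,.337,.07])[0]; vv,uu=np.nonzero(m); k=np.hypot(uu-X[0],vv-X[1])<35; uu,vv=uu[k],vv[k]
    print(len(uu),uu.mean(),vv.mean(),'model centroid in img',)
    # compare against rendered plate at fitted pose
    mm=np.zeros((420,560),bool); mm[vv,uu]=1
    M['plate']=[box(.05,.01,.042)+box(.05,.01,.096)]
    print(fit([(p,mm)],'plate',[.402,.337,-1.963]))
    v2=fit([(p,mm)],'plate',[.402,.337,-1.963]) 
    r=render(p,M['plate'],.402,.337,-1.963); q=np.argwhere(r).mean(0)/2; print('model at fit',q[::-1])
i=b['img'];cv2.imwrite('pics/z.png',cv2.cvtColor(np.hstack([cv2.resize(i[205:290,155:235],(400,425),interpolation=0),cv2.resize(a['img'][205:290,345:425],(400,425),interpolation=0)]),cv2.COLOR_RGB2BGR))
h=np.array([K[0]-.081*c,K[1]-.081*s])
plan([h[0],h[1],.3],[h[0],h[1],.124],yaw=1.714)
E
```

```text
handle back top [ 0.47616704 -0.01190541  0.16      ] front [ 0.46659242 -0.0120019   0.155     ]
box frame -0.07803354087294403 -0.005642194835716936
box frame -0.08757959390989835 -0.003971216288283364
220 387.7181818181818 238.02272727272728 model centroid in img
(array([ 0.4039,  0.3375, -2.1168]), np.float64(0.183))
model at fit [388.15990991 237.6981982 ]
48 194.47916666666666 247.3125 model centroid in img
(array([ 0.3986,  0.3342, -1.7744]), np.float64(0.41))
model at fit [194.70963173 246.73654391]
t 1.5 tcp [ 0.1982 -0.5927  0.2313] yaw 0.3227
spin total deg -79.7 alt 100.3
to [ 0.472 -0.007  0.3  ] d [540.9 355.  -68.7] n 15 each [36.1 23.7 -4.6]
to [ 0.472 -0.007  0.124] d [  0.   0. 176.] n 4 each [ 0.  0. 44.]
```

View pics/z.png

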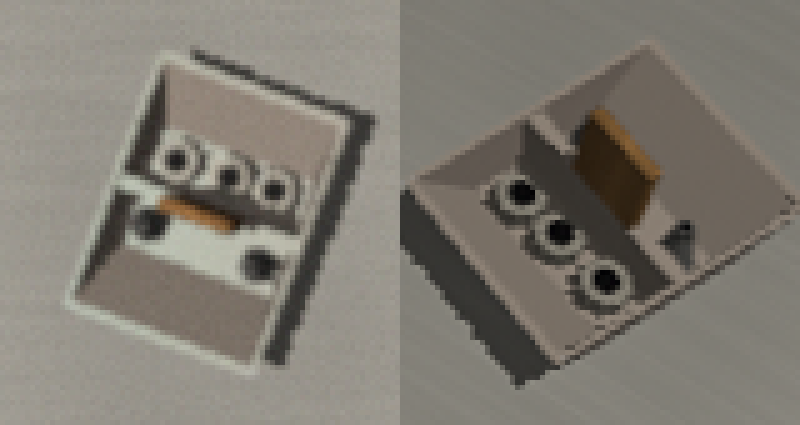

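Call:
play_rows(
  targets=[
    {"xyz": [0,0,-9],"spin": -10},
    {"xyz": [0,0,-9],"spin": -10},
    {"xyz": [0,0,-9],"spin": -10},
    {"xyz": [0,0,-9],"spin": -10},
    {"xyz": [0,0,-9],"spin": -10},
    {"xyz": [0,0,-9],"spin": -10},
    {"xyz": [0,0,-9],"spin": -10},
    {"xyz": [0,0,-6],"spin": -9.7},
    {"xyz": [36,24,0],"spin": 0},
    {"xyz": [36,24,0],"spin": 0},
    {"xyz": [36,24,0],"spin": 0},
    {"xyz": [36,24,0],"spin": 0},
  ],
  grip=85,
)

```text
t: 3.0
ee_pos: [0.2732, -0.4353, 0.3004]
eef_rot: [2.057, 2.374, 0.0]
contact_force: [0.7, -1.0, 0.5]
opening: 0.0852
grasp_force: 0.0
```

Call:
play_rows(
  targets=[
    {"xyz": [36,24,0],"spin": 0},
    {"xyz": [36,24,0],"spin": 0},
    {"xyz": [36,24,0],"spin": 0},
    {"xyz": [36,24,0],"spin": 0},
    {"xyz": [36,24,0],"spin": 0},
    {"xyz": [36,24,0],"spin": 0},
    {"xyz": [36,23,0],"spin": 0},
    {"xyz": [36,23,0],"spin": 0},
    {"xyz": [36,23,0],"spin": 0},
    {"xyz": [36,23,0],"spin": 0},
    {"xyz": [36,23,0],"spin": 0},
    {"xyz": [0,0,0],"spin": 0},
  ],
)

```text
t: 4.5
ee_pos: [0.4733, -0.0055, 0.3004]
eef_rot: [-2.052, -2.379, -0.001]
contact_force: [-0.3, 0.4, -0.8]
opening: 0.085
grasp_force: 0.0
```

```bash
python3 - <<'E'
from h import *
plan([.4715,-.0068,.124],yaw=1.714)
print(arm.get_state()['qpos'])
E
```

```text
t 4.5 tcp [ 0.4733 -0.0055  0.3004] yaw 1.7181
spin total deg 0.2 alt -179.8
to [ 0.472 -0.007  0.124] d [ -1.   -2.  176.4] n 4 each [-0.3 -0.5 44.1]
[-1.04010147e-01 -5.32665929e-02  1.89850862e+00  6.23611115e-04
  1.29598122e+00 -2.51472939e-01]
```

Call:
play_rows(
  targets=[
    {"xyz": [-1,-2,40],"spin": 0},
    {"xyz": [0,0,45],"spin": 0},
    {"xyz": [0,0,45],"spin": 0},
    {"xyz": [0,0,30],"spin": 0},
    {"xyz": [0,0,16],"spin": 0},
    {"xyz": [0,0,0],"spin": 0},
  ],
)

```text
t: 5.25
ee_pos: [0.47, -0.0094, 0.1236]
eef_rot: [-2.057, -2.373, 0.002]
contact_force: [0.2, -0.6, -0.5]
opening: 0.0851
grasp_force: 0.0
```

Call:
play_rows(
  targets=[
    {"xyz": [0,0,0],"spin": 0},
    {"xyz": [0,0,0],"spin": 0},
    {"xyz": [0,0,0],"spin": 0},
    {"xyz": [0,0,0],"spin": 0},
    {"xyz": [0,0,0],"spin": 0},
    {"xyz": [0,0,0],"spin": 0},
  ],
  grip=5,
  squeeze=40,
)

```text
t: 6.0
ee_pos: [0.473, -0.0087, 0.125]
eef_rot: [2.055, 2.372, 0.005]
contact_force: [5.5, 1.5, -1.8]
opening: 0.0094
grasp_force: 42.3
```

```bash
python3 - <<'E'
from h import *
print(arm.get_state())
q=np.linspace(0,2.18,25)
x=110*(np.cos(2.793-q)-np.cos(2.793));z=110*(np.sin(2.793-q)-np.sin(2.793))
print(np.round(np.diff(x),1).tolist(),np.round(-np.diff(z),1).tolist(),x[-1],z[-1])
E
```

```text
{'t': 6.0, 'qpos': array([-1.11017170e-01,  1.52415154e-01,  2.07014187e+00,  1.15294207e-03,
        9.14297736e-01, -2.54352941e-01]), 'joint_vel': array([ 0.00135008,  0.00187127,  0.00021041, -0.00311772,  0.00089929,
        0.00027124]), 'joint_efforts': array([ -0.63725559, -30.57781219, -21.13109171,  -0.36009598,
         0.95849063,  -0.06163797]), 'ee_pos': array([ 0.47298018, -0.00866468,  0.12495257]), 'eef_rot': array([2.05528248, 2.37152605, 0.00539702]), 'contact_force': array([ 5.54210484,  1.52074263, -1.78450348]), 'wrist_torque': array([ 0.06835895, -0.25646215, -0.05183741]), 'grasp_force': 42.25739300251007, 'opening': 0.009446239015492358}
[3.8, 4.7, 5.4, 6.2, 6.9, 7.5, 8.1, 8.6, 9.0, 9.4, 9.6, 9.8, 10.0, 10.0, 9.9, 9.8, 9.6, 9.3, 9.0, 8.5, 8.0, 7.4, 6.8, 6.1] [-9.2, -8.8, -8.4, -7.9, -7.3, -6.6, -5.9, -5.1, -4.3, -3.5, -2.6, -1.8, -0.9, 0.0, 0.9, 1.8, 2.7, 3.6, 4.4, 5.2, 6.0, 6.7, 7.3, 7.9] 193.35580968487932 25.712321476943796
```

Call:
play_rows(
  targets=[
    {"xyz": [0,5,-8],"spin": 0},
    {"xyz": [0,5.5,-8.8],"spin": 0},
    {"xyz": [0,5.5,-8.4],"spin": 0},
    {"xyz": [0,6.2,-7.9],"spin": 0},
    {"xyz": [0,7,-7.3],"spin": 0},
    {"xyz": [0,7.5,-6.6],"spin": 0},
    {"xyz": [0,8.1,-5.9],"spin": 0},
    {"xyz": [0,8.6,-5.1],"spin": 0},
    {"xyz": [0,9,-4.3],"spin": 0},
    {"xyz": [0,9.4,-3.5],"spin": 0},
    {"xyz": [0,9.6,-2.6],"spin": 0},
    {"xyz": [0,9.8,-1.8],"spin": 0},
  ],
  squeeze=60,
)

```text
t: 7.5
ee_pos: [0.5628, 0.0041, 0.1966]
eef_rot: [2.056, 2.373, 0.003]
contact_force: [-2.5, -0.6, 2.4]
opening: 0.0091
grasp_force: 62.0
```

Call:
play_rows(
  targets=[
    {"xyz": [0,10,-1],"spin": 0},
    {"xyz": [0,10,0],"spin": 0},
    {"xyz": [0,9.9,1],"spin": 0},
    {"xyz": [0,9.8,1.8],"spin": 0},
    {"xyz": [0,9.6,2.7],"spin": 0},
    {"xyz": [0,9.3,3.6],"spin": 0},
    {"xyz": [0,9,4.4],"spin": 0},
    {"xyz": [0,8.5,5.2],"spin": 0},
    {"xyz": [0,8,6],"spin": 0},
    {"xyz": [0,7.4,6.7],"spin": 0},
    {"xyz": [0,6.8,7.3],"spin": 0},
    {"xyz": [0,6,8],"spin": 0},
  ],
)

```text
t: 9.0
ee_pos: [0.6648, 0.0186, 0.1499]
eef_rot: [-2.057, -2.374, 0.002]
contact_force: [-17.2, -3.1, 43.5]
opening: 0.0095
grasp_force: 68.4
```

```bash
python3 - <<'E'
from h import *
K=np.array([.5526,.0048]);c,s=np.cos(.143),np.sin(.143)
p=arm.get_state()['ee_pos']; d=p[:2]-[.473,-.0087]; print(c*d[0]+s*d[1],-s*d[0]+c*d[1],p[2]-.125,arm.get_state()['opening'])
E
```

```text
0.19370108350953616 -0.0003561400089982375 0.024906565694500338 0.009464893193078338
```

Call:
play_rows(
  targets=[
    {"xyz": [0,-1,-3],"spin": 0},
    {"xyz": [0,0,0],"spin": 0},
    {"xyz": [0,0,0],"spin": 0},
  ],
)

```text
t: 9.38
ee_pos: [0.6642, 0.0185, 0.1509]
eef_rot: [2.056, 2.373, 0.002]
contact_force: [6.2, -2.1, 0.4]
opening: 0.0093
grasp_force: 61.6
```

Call:
play_rows(
  targets=[
    {"xyz": [0,0,0],"spin": 0},
    {"xyz": [0,0,0],"spin": 0},
    {"xyz": [0,0,0],"spin": 0},
    {"xyz": [0,0,-20],"spin": 0},
    {"xyz": [0,0,-40],"spin": 0},
    {"xyz": [0,0,-40],"spin": 0},
    {"xyz": [0,0,0],"spin": 0},
  ],
  grip=85,
)

```text
t: 10.25
ee_pos: [0.6668, 0.0188, 0.259]
eef_rot: [2.051, 2.368, 0.012]
contact_force: [0.2, -0.3, 0.7]
opening: 0.0851
grasp_force: 0.0
```

```bash
python3 - <<'E'
from h import *
plan([.4015,.337,.25],[.4015,.337,.059],yaw=2.75)
print(arm.get_state()['qpos'])
b=cap('top','t1.png');a=cap('scene')
find([a,b],'jar0','jar',[.58,-.295,0],.03,.05)
find([a,b],'jar0','jar',[.65,-.28,0],.03,.05)
find([a,b],'kit','kito',[.5526,.0048,.143],.03,.08)
E
```

```text
t 10.25 tcp [0.6668 0.0188 0.259 ] yaw 1.7139
spin total deg -59.4 alt 120.6
to [0.402 0.337 0.25 ] d [366.7 192.9   9. ] n 10 each [36.7 19.3  0.9]
to [0.402 0.337 0.059] d [  0.   0. 191.] n 5 each [ 0.   0.  38.2]
[-3.71548973e-02  3.59057792e-01  1.50923133e+00  1.17038954e-04
  1.26163210e+00 -1.80301487e-01]
jar0 joint (array([ 0.5809, -0.3015,  0.086 ]), np.float64(0.117)) each [(array([ 0.5823, -0.3017,  0.0975]), np.float64(0.099)), (array([ 0.579 , -0.2997,  0.0277]), np.float64(0.084))]
jar0 joint (array([ 0.6548, -0.2913,  0.0935]), np.float64(0.111)) each [(array([ 0.6567, -0.2911,  0.1278]), np.float64(0.085)), (array([ 0.6531, -0.2898,  0.1669]), np.float64(0.063))]
missed kit
missed kit
kit joint None each []
```

View pics/t1.png

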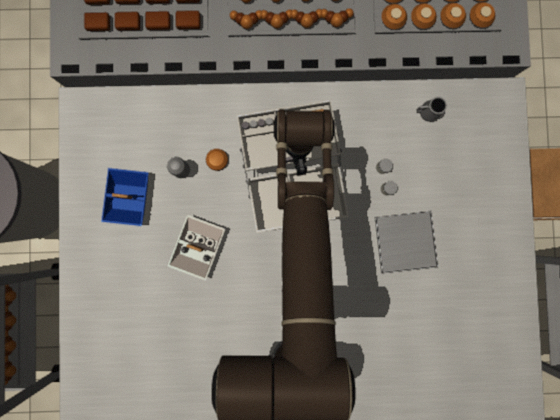

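Call:
play_rows(
  targets=[
    {"xyz": [0,0,1],"spin": -9.9},
    {"xyz": [0,0,2],"spin": -9.9},
    {"xyz": [0,0,2],"spin": -9.9},
    {"xyz": [0,0,2],"spin": -9.9},
    {"xyz": [0,0,2],"spin": -9.9},
    {"xyz": [0,0,0],"spin": -9.9},
    {"xyz": [36.7,19.3,0],"spin": 0},
    {"xyz": [36.7,19.3,0],"spin": 0},
    {"xyz": [36.7,19.3,0],"spin": 0},
    {"xyz": [36.7,19.3,0],"spin": 0},
    {"xyz": [36.7,19.3,0],"spin": 0},
    {"xyz": [36.7,19.3,0],"spin": 0},
  ],
)

```text
t: 12.15
ee_pos: [0.5027, 0.2106, 0.2422]
eef_rot: [-0.61, -3.081, 0.001]
contact_force: [0.6, 0.9, -0.6]
opening: 0.0849
grasp_force: 0.0
```

Call:
play_rows(
  targets=[
    {"xyz": [36.7,19.3,0],"spin": 0},
    {"xyz": [36.7,19.3,0],"spin": 0},
    {"xyz": [36.7,19.3,0],"spin": 0},
    {"xyz": [36.7,19.3,0],"spin": 0},
    {"xyz": [0,0,0],"spin": 0},
    {"xyz": [0,0,0],"spin": 0},
  ],
)

```text
t: 12.9
ee_pos: [0.3976, 0.3368, 0.2424]
eef_rot: [0.609, 3.082, -0.002]
contact_force: [0.2, -0.4, 0.3]
opening: 0.0848
grasp_force: 0.0
```

```bash
python3 - <<'E'
from h import *
plan([.4015,.337,.13],[.4015,.337,.059],yaw=2.75)
print(arm.get_state()['qpos'])
E
```

```text
t 12.9 tcp [0.3976 0.3368 0.2424] yaw 2.7512
spin total deg 0.1 alt -179.9
to [0.402 0.337 0.13 ] d [ -3.5   1.7 112.4] n 3 each [-1.2  0.6 37.5]
to [0.402 0.337 0.059] d [ 0.  0. 71.] n 2 each [ 0.   0.  35.5]
[ 6.19592543e-01  9.69055303e-02  1.86454572e+00 -7.82439409e-04
  1.18080490e+00 -5.60532779e-01]
```

Call:
play_rows(
  targets=[
    {"xyz": [-3.5,2,37],"spin": 0},
    {"xyz": [0,0,38],"spin": 0},
    {"xyz": [0,0,38],"spin": 0},
    {"xyz": [0,0,35],"spin": 0},
    {"xyz": [0,0,25],"spin": 0},
    {"xyz": [0,0,12],"spin": 0},
    {"xyz": [0,0,0],"spin": 0},
    {"xyz": [0,0,0],"spin": 0},
  ],
)

```text
t: 13.9
ee_pos: [0.4028, 0.338, 0.0589]
eef_rot: [0.611, 3.08, 0.002]
contact_force: [0.6, -0.5, -0.0]
opening: 0.0851
grasp_force: 0.0
```

Call:
play_rows(
  targets=[
    {"xyz": [0,0,0],"spin": 0},
    {"xyz": [0,0,0],"spin": 0},
    {"xyz": [0,0,0],"spin": 0},
    {"xyz": [0,0,0],"spin": 0},
    {"xyz": [0,0,0],"spin": 0},
    {"xyz": [0,0,0],"spin": 0},
  ],
  grip=40,
  squeeze=40,
)

```text
t: 14.65
ee_pos: [0.4022, 0.3381, 0.0588]
eef_rot: [0.61, 3.081, 0.002]
contact_force: [-0.7, -1.5, 6.6]
opening: 0.0493
grasp_force: 42.6
```

Call:
play_rows(
  targets=[
    {"xyz": [0,0,-4],"spin": 0},
    {"xyz": [0,0,-8],"spin": 0},
    {"xyz": [0,0,-10],"spin": 0},
    {"xyz": [0,0,-10],"spin": 0},
    {"xyz": [0,0,-10],"spin": 0},
    {"xyz": [0,0,0],"spin": 0},
    {"xyz": [0,0,0],"spin": 0},
  ],
)

```text
t: 15.52
ee_pos: [0.4014, 0.3375, 0.0998]
eef_rot: [-0.61, -3.082, 0.0]
contact_force: [0.4, 1.2, -3.0]
opening: 0.0494
grasp_force: 41.9
```

```bash
python3 - <<'E'
from h import *
a=cap('scene');b=cap('top')
i=b['img'];cv2.imwrite('pics/z2.png',cv2.cvtColor(np.hstack([cv2.resize(i[205:290,155:235],(400,425),interpolation=0),cv2.resize(a['img'][190:290,335:435],(400,425),interpolation=0)]),cv2.COLOR_RGB2BGR))
E
```

View pics/z2.png

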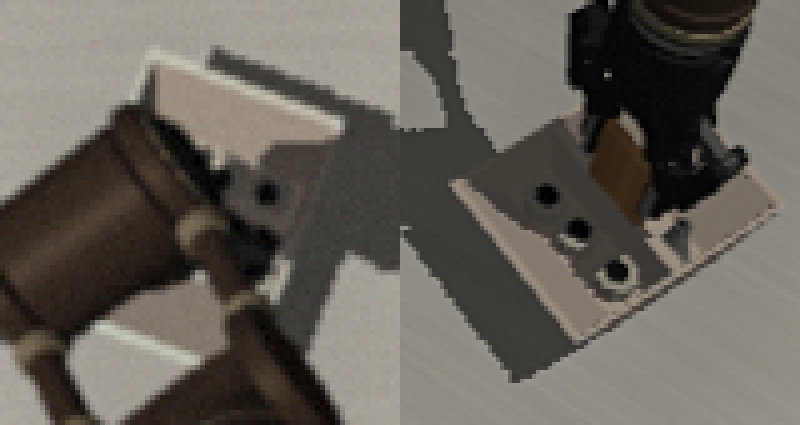

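```bash
cat >> h.py <<'E'
ex=np.array([np.cos(.143),np.sin(.143)]);ey=np.array([-ex[1],ex[0]]);H=np.array([.6645,.0186])
def W(xi,eta,z): return [*(H+ex*xi/1000+ey*eta/1000),z/1000]
E
python3 - <<'E'
from h import *
plan([.4014,.3375,.30],W(-35,-50,300),W(-35,-50,250),yaw=3.2846)
th=np.radians(np.r_[np.arange(0,76,5)]);h=80;s=30
x=-5-h*np.sin(th)-s*np.cos(th); z=186+h*np.cos(th)-s*np.sin(th)-21
print([(int(round(np.degrees(t))),round(a,1),round(b,1)) for t,a,b in zip(th,x,z)])
E
```

```text
t 15.62 tcp [0.4012 0.3374 0.0993] yaw 2.7506
spin total deg -30.6 alt 149.4
to [0.401 0.338 0.3  ] d [-2.000e-01  1.000e-01 -2.007e+02] n 5 each [ -0.    0.  -40.1]
to [ 0.637 -0.036  0.3  ] d [-180.  -403.1    0. ] n 10 each [-18.  -40.3   0. ]
to [ 0.637 -0.036  0.25 ] d [ 0.  0. 50.] n 2 each [ 0.  0. 25.]
[(0, np.float64(-35.0), np.float64(245.0)), (5, np.float64(-41.9), np.float64(242.1)), (10, np.float64(-48.4), np.float64(238.6)), (15, np.float64(-54.7), np.float64(234.5)), (20, np.float64(-60.6), np.float64(229.9)), (25, np.float64(-66.0), np.float64(224.8)), (30, np.float64(-71.0), np.float64(219.3)), (35, np.float64(-75.5), np.float64(213.3)), (40, np.float64(-79.4), np.float64(207.0)), (45, np.float64(-82.8), np.float64(200.4)), (50, np.float64(-85.6), np.float64(193.4)), (55, np.float64(-87.7), np.float64(186.3)), (60, np.float64(-89.3), np.float64(179.0)), (65, np.float64(-90.2), np.float64(171.6)), (70, np.float64(-90.4), np.float64(164.2)), (75, np.float64(-90.0), np.float64(156.7))]
```

Call:
play_rows(
  targets=[
    {"xyz": [0,0,-10],"spin": -2},
    {"xyz": [0,0,-18],"spin": -4},
    {"xyz": [0,0,-25],"spin": -5},
    {"xyz": [0,0,-28],"spin": -5},
    {"xyz": [0,0,-30],"spin": -5},
    {"xyz": [0,0,-30],"spin": -5},
    {"xyz": [0,0,-27],"spin": -3},
    {"xyz": [0,0,-20],"spin": -1.6},
    {"xyz": [0,0,-13],"spin": 0},
    {"xyz": [-4,-9,0],"spin": 0},
    {"xyz": [-8,-18,0],"spin": 0},
    {"xyz": [-12,-27,0],"spin": 0},
  ],
)

```text
t: 17.12
ee_pos: [0.4326, 0.2866, 0.2993]
eef_rot: [0.226, -3.131, 0.002]
contact_force: [-0.3, -0.7, -3.6]
opening: 0.0496
grasp_force: 42.1
```

Call:
play_rows(
  targets=[
    {"xyz": [-14,-32,0],"spin": 0},
    {"xyz": [-15,-34,0],"spin": 0},
    {"xyz": [-15,-34,0],"spin": 0},
    {"xyz": [-15,-34,0],"spin": 0},
    {"xyz": [-15,-34,0],"spin": 0},
    {"xyz": [-15,-34,0],"spin": 0},
    {"xyz": [-15,-34,0],"spin": 0},
    {"xyz": [-15,-34,0],"spin": 0},
    {"xyz": [-15,-33,0],"spin": 0},
    {"xyz": [-13,-26,0],"spin": 0},
    {"xyz": [-9,-16,0],"spin": 0},
    {"xyz": [-7,-10,0],"spin": 0},
  ],
)

```text
t: 18.62
ee_pos: [0.6448, -0.0414, 0.2996]
eef_rot: [0.223, -3.132, -0.001]
contact_force: [-0.1, 0.8, -3.4]
opening: 0.0496
grasp_force: 42.2
```

```bash
python3 - <<'E'
from h import *
plan(W(-35,-50,250),yaw=3.2846)
print(arm.get_state()['qpos'],arm.get_state()['opening'])
a=cap('scene');b=cap('top')
cv2.imwrite('pics/z3.png',cv2.cvtColor(cv2.resize(a['img'][90:310,140:440],(795,583),interpolation=3),cv2.COLOR_RGB2BGR))
E
```

```text
t 18.62 tcp [ 0.6448 -0.0414  0.2996] yaw -2.9994
spin total deg -0.0 alt 180.0
to [ 0.637 -0.036  0.25 ] d [ 7.   6.6 49.6] n 2 each [ 3.5  3.3 24.8]
[-1.31548813e-01  2.98777703e-01  1.50673331e+00  1.87631192e-04
  1.33825378e+00 -1.84461928e+00] 0.04956216253170069
```

View pics/z3.png

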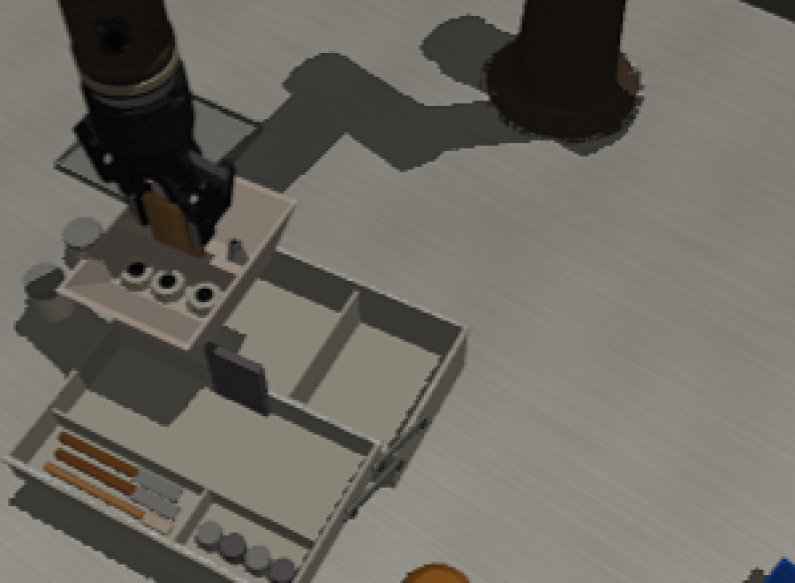

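Call:
play_rows(
  targets=[
    {"xyz": [2,2,12],"spin": 0},
    {"xyz": [3,2.5,18],"spin": 0},
    {"xyz": [2,2,13],"spin": 0},
    {"xyz": [0,0,5],"spin": 0},
    {"xyz": [0,0,3],"spin": 0},
    {"xyz": [2,0,2],"spin": 0},
    {"xyz": [2,0,2],"spin": 0},
    {"xyz": [0,0,0],"spin": 0},
  ],
  squeeze=30,
)

```text
t: 19.73
ee_pos: [0.633, -0.0358, 0.2459]
eef_rot: [-0.224, 3.134, 0.0]
contact_force: [-0.5, 0.2, -2.8]
opening: 0.0494
grasp_force: 42.2
```

Call:
play_rows(
  targets=[
    {"xyz": [2,0,3],"spin": 0},
    {"xyz": [3,0,3],"spin": 0},
    {"xyz": [5,0,4],"spin": 0},
    {"xyz": [6,0,4],"spin": 0},
    {"xyz": [0,0,0],"spin": 0},
    {"xyz": [0,0,0],"spin": 0},
  ],
)

```text
t: 20.48
ee_pos: [0.62, -0.0382, 0.2366]
eef_rot: [-0.224, 3.125, -0.002]
contact_force: [-2.2, -0.3, 9.4]
opening: 0.0491
grasp_force: 44.3
```

```bash
python3 - <<'E'
from h import *
s=arm.get_state();print(s['contact_force'],s['wrist_torque'],s['grasp_force'])
a=cap('scene')
d=(np.array(s['ee_pos'])[:2]-H)*1000; print(d@ex,d@ey,s['ee_pos'][2])
cv2.imwrite('pics/z4.png',cv2.cvtColor(cv2.resize(a['img'][130:260,140:310],(785,600),interpolation=3),cv2.COLOR_RGB2BGR))
E
```

```text
[-2.20633479 -0.32109768  9.39290206] [ 0.3720088  -0.01835889  0.03156094] 44.31305229663849
-52.15643120338677 -49.92212324837656 0.23655258970958803
```

View pics/z4.png

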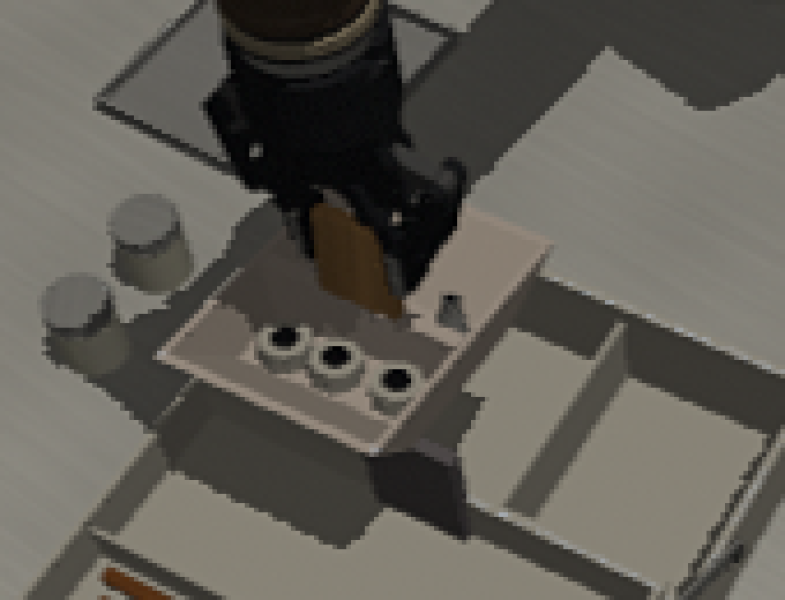

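Call:
play_rows(
  targets=[
    {"xyz": [0,0,0],"spin": 0},
    {"xyz": [2,0,2],"spin": 0},
    {"xyz": [4,0,3.5],"spin": 0},
    {"xyz": [4,0,4],"spin": 0},
    {"xyz": [4,0,4],"spin": 0},
    {"xyz": [4,0,4],"spin": 0},
    {"xyz": [0,0,0],"spin": 0},
  ],
  grip=40,
  squeeze=22,
)

```text
t: 21.4
ee_pos: [0.6007, -0.0409, 0.2179]
eef_rot: [-0.224, 3.129, -0.001]
contact_force: [-3.2, 0.2, 9.1]
opening: 0.0493
grasp_force: 45.8
```

```bash
python3 - <<'E'
from h import *
s=arm.get_state();print(s['contact_force'],s['wrist_torque'],s['grasp_force'])
a=cap('scene')
d=(np.array(s['ee_pos'])[:2]-H)*1000; print(d@ex,d@ey,s['ee_pos'][2])
cv2.imwrite('pics/z5.png',cv2.cvtColor(cv2.resize(a['img'][130:260,140:310],(785,600),interpolation=3),cv2.COLOR_RGB2BGR))
E
```

```text
[-3.19989805  0.21219922  9.05969413] [0.31349199 0.27841509 0.13713384] 45.79403579235077
-71.5967683402361 -49.78001878291203 0.21789993444021394
```

View pics/z5.png

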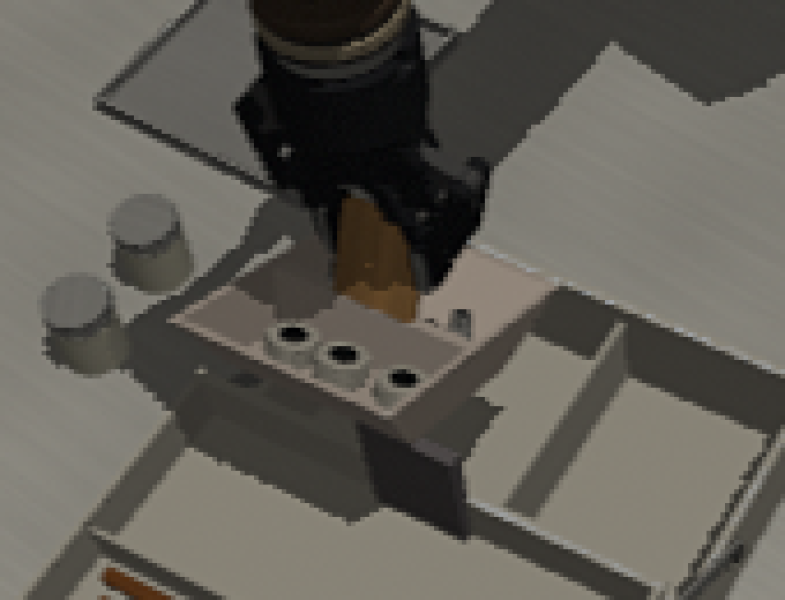

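Call:
play_rows(
  targets=[
    {"xyz": [4,0,5],"spin": 0},
    {"xyz": [4,0,6.3],"spin": 0},
    {"xyz": [3.4,0,6.6],"spin": 0},
    {"xyz": [2.8,0,7],"spin": 0},
    {"xyz": [2,0,7],"spin": 0},
    {"xyz": [1.5,0,7.3],"spin": 0},
    {"xyz": [1,0,7.5],"spin": 0},
    {"xyz": [0,0,7.4],"spin": 0},
    {"xyz": [0,0,4],"spin": 0},
    {"xyz": [0,0,0],"spin": 0},
    {"xyz": [0,0,0],"spin": 0},
  ],
)

```text
t: 22.82
ee_pos: [0.5795, -0.0432, 0.155]
eef_rot: [0.225, -3.13, -0.0]
contact_force: [-5.1, -2.0, 1.6]
opening: 0.0494
grasp_force: 38.3
```

```bash
python3 - <<'E'
from h import *
s=arm.get_state();print(s['contact_force'],s['wrist_torque'],s['grasp_force'])
a=cap('scene')
d=(np.array(s['ee_pos'])[:2]-H)*1000; print(d@ex,d@ey,s['ee_pos'][2])
cv2.imwrite('pics/z6.png',cv2.cvtColor(cv2.resize(a['img'][130:260,140:310],(785,600),interpolation=3),cv2.COLOR_RGB2BGR))
E
```

```text
[-5.1347183  -2.04441735  1.61198492] [0.03610307 0.56168439 0.19334203] 38.31173658370972
-92.90641185949657 -49.100426666115226 0.15495788422717005
```

View pics/z6.png

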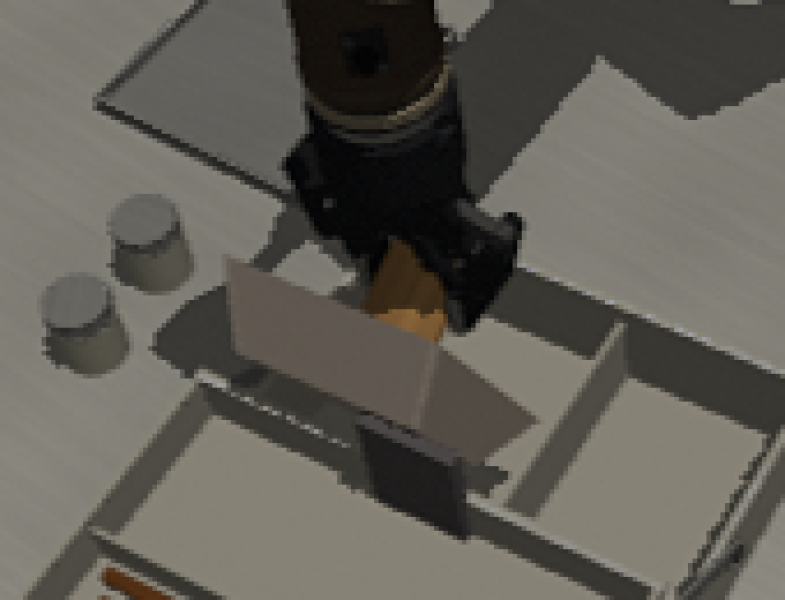

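```bash
python3 - <<'E'
from h import *
a=cap('scene');b=cap('top','t2.png')
dets(a,'nozzle0',.016,.1);dets(b,'nozzle0',.016,.1)
dets(a,'dish',.15,.3)
s=arm.get_state();print(s['contact_force'])
# region: bay floor darkness in top view
c=[ (.5526,.0048) ]
for xb in range(-75,80,10):
    print(xb,[int(b['img'][int(v),int(u)].max()) for yb in range(-140,15,12) for u,v in [proj(b,[*(np.array(c[0])+ex*xb/1000+ey*yb/1000),.01])[0]]])
E
```

```text
dish 0.94 [224. 206.  67.  47.] area 1553 xy@z [ 0.615 -0.043]
dish 0.82 [438. 350.  87.  93.] area 4453 xy@z [0.634 0.557]
[-5.06035149 -0.37784079  2.30971952]
-75 [113, 128, 44, 40, 44, 47, 49, 51, 57, 39, 66, 57, 77]
-65 [168, 171, 175, 124, 95, 43, 46, 55, 57, 35, 53, 30, 70]
-55 [171, 170, 176, 176, 175, 175, 169, 99, 56, 32, 50, 32, 72]
-45 [176, 175, 172, 174, 173, 173, 175, 177, 176, 41, 47, 123, 69]
-35 [175, 173, 170, 174, 172, 177, 173, 176, 145, 32, 35, 113, 72]
-25 [173, 172, 173, 175, 174, 172, 177, 173, 148, 107, 75, 96, 74]
-15 [66, 105, 177, 174, 174, 175, 173, 174, 135, 92, 92, 166, 74]
-5 [71, 71, 81, 174, 174, 156, 176, 179, 99, 44, 58, 157, 79]
5 [59, 71, 66, 21, 16, 21, 40, 164, 40, 47, 143, 150, 74]
15 [32, 32, 20, 23, 18, 22, 33, 40, 36, 47, 71, 177, 74]
25 [47, 39, 36, 33, 28, 27, 21, 42, 44, 44, 54, 69, 114]
35 [45, 45, 45, 38, 40, 37, 33, 80, 56, 53, 70, 75, 105]
45 [51, 51, 48, 44, 47, 43, 42, 93, 114, 98, 110, 38, 100]
55 [57, 57, 56, 54, 52, 48, 45, 41, 60, 53, 69, 57, 83]
65 [67, 64, 64, 57, 56, 52, 40, 50, 46, 19, 58, 92, 83]
75 [62, 59, 62, 65, 66, 67, 30, 58, 72, 21, 162, 113, 71]
```

```bash
cat >> h.py <<'E'
def tilt(p,mask,P,h=.079,rng=range(0,100,5)):
    """dish tilt by silhouette; P pivot world"""
    best=[]
    for th in rng:
        t=np.radians(th); m=np.zeros((420,560),np.uint8)
        for part in M['dish']:
            q=np.array(part); u=q[:,1]; w=q[:,2]-h   # u toward couplers, along ex
            X=np.c_[(u*np.cos(t)-w*np.sin(t))[:,None]*ex+q[:,:1]*ey+P[:2], P[2]+u*np.sin(t)+w*np.cos(t)]
            cv2.fillConvexPoly(m,cv2.convexHull(proj(p,X).astype(np.float32)).round().astype(np.int32),1)
        m=m>0; best.append((round((m&mask).sum()/(m|mask).sum(),3),th))
    return sorted(best)[::-1][:4]
E
python3 - <<'E'
from h import *
a=cap('scene')
s=arm.get_state(); P=np.array(s['ee_pos'])+[0,0,.021]
print(tilt(a,arm.outline_of(a,'dish')[0]['pixels'],P))
E
```

```text
[(np.float64(0.0), 95), (np.float64(0.0), 90), (np.float64(0.0), 85), (np.float64(0.0), 80)]
```

```bash
python3 - <<'E'
from h import *
a=cap('scene')
s=arm.get_state(); P=np.array(s['ee_pos'])+[0,0,.021]
for d in arm.outline_of(a,'dish'): print(d['score'],d['bbox'],tilt(a,d['pixels'],P))
print(s['contact_force'],s['grasp_force'])
E
```

```text
0.73 [439.1, 348.9, 87.9, 91.7] [(np.float64(0.0), 95), (np.float64(0.0), 90), (np.float64(0.0), 85), (np.float64(0.0), 80)]
0.65 [221.4, 208.1, 65.7, 46.2] [(np.float64(0.843), 65), (np.float64(0.798), 60), (np.float64(0.78), 70), (np.float64(0.72), 55)]
[-4.37197395 -1.05148966  0.99316246] 38.297356367111206
```

Call:
play_rows(
  targets=[
    {"xyz": [-2,0,1],"spin": 0},
    {"xyz": [-2,0,1],"spin": 0},
    {"xyz": [-2,0,1],"spin": 0},
    {"xyz": [-1,0,1],"spin": 0},
    {"xyz": [0,0,0],"spin": 0},
    {"xyz": [0,0,0],"spin": 0},
  ],
)

```text
t: 24.08
ee_pos: [0.5812, -0.0433, 0.1486]
eef_rot: [0.225, -3.117, 0.001]
contact_force: [-13.6, -4.5, 0.7]
opening: 0.049
grasp_force: 37.7
```

```bash
python3 - <<'E'
from h import *
a=cap('scene')
s=arm.get_state(); P=np.array(s['ee_pos'])+[0,0,.021]
for d in arm.outline_of(a,'dish'): print(d['score'],d['bbox'],tilt(a,d['pixels'],P,rng=range(50,90,3)))
d=(np.array(s['ee_pos'])[:2]-H)*1000; print(d@ex,d@ey,s['ee_pos'][2],s['contact_force'])
cv2.imwrite('pics/z7.png',cv2.cvtColor(cv2.resize(a['img'][130:260,140:310],(785,600),interpolation=3),cv2.COLOR_RGB2BGR))
dets(a,'nozzle0',.016,.1)
E
```

```text
0.81 [222.5, 208.4, 66.0, 48.6] [(np.float64(0.844), 71), (np.float64(0.839), 68), (np.float64(0.795), 65), (np.float64(0.794), 74)]
0.67 [439.9, 348.9, 87.1, 91.8] [(np.float64(0.0), 89), (np.float64(0.0), 86), (np.float64(0.0), 83), (np.float64(0.0), 80)]
-91.19229560317928 -49.42329159386326 0.14865937497324766 [-12.9721442   -5.03284158   0.94526248]
```

Call:
play_rows(
  targets=[
    {"xyz": [-2,0,0],"spin": 0},
    {"xyz": [-2,0,0],"spin": 0},
    {"xyz": [-2,0,0],"spin": 0},
    {"xyz": [0,0,0],"spin": 0},
    {"xyz": [0,0,0],"spin": 0},
  ],
)

```text
t: 24.85
ee_pos: [0.5825, -0.0434, 0.1463]
eef_rot: [0.226, -3.106, 0.002]
contact_force: [-19.1, -8.3, -0.8]
opening: 0.0494
grasp_force: 37.4
```

```bash
python3 - <<'E'
from h import *
a=cap('scene')
s=arm.get_state(); P=np.array(s['ee_pos'])+[0,0,.021]
for d in arm.outline_of(a,'dish'): print(d['score'],d['bbox'],tilt(a,d['pixels'],P,rng=range(50,90,3)))
d=(np.array(s['ee_pos'])[:2]-H)*1000; print(d@ex,d@ey,s['ee_pos'][2],s['contact_force'],s['wrist_torque'])
cv2.imwrite('pics/z7.png',cv2.cvtColor(cv2.resize(a['img'][130:260,140:310],(785,600),interpolation=3),cv2.COLOR_RGB2BGR))
dets(a,'nozzle0',.016,.1)
E
```

```text
0.69 [438.6, 349.0, 88.5, 89.7] [(np.float64(0.0), 89), (np.float64(0.0), 86), (np.float64(0.0), 83), (np.float64(0.0), 80)]
0.64 [223.1, 205.8, 62.9, 46.6] [(np.float64(0.812), 71), (np.float64(0.775), 74), (np.float64(0.768), 68), (np.float64(0.731), 65)]
0.43 [217.1, 267.2, 151.8, 111.6] [(np.float64(0.02), 89), (np.float64(0.019), 86), (np.float64(0.017), 83), (np.float64(0.016), 80)]
-90.01120171653837 -49.70606337445451 0.14630015283417913 [-18.92619389  -8.1255701   -0.38768832] [-0.96933884  2.62790367  0.2047049 ]
nozzle0 0.71 [354. 328.  24.  36.] area 750 xy@z [0.649 0.385]
```

View pics/z7.png

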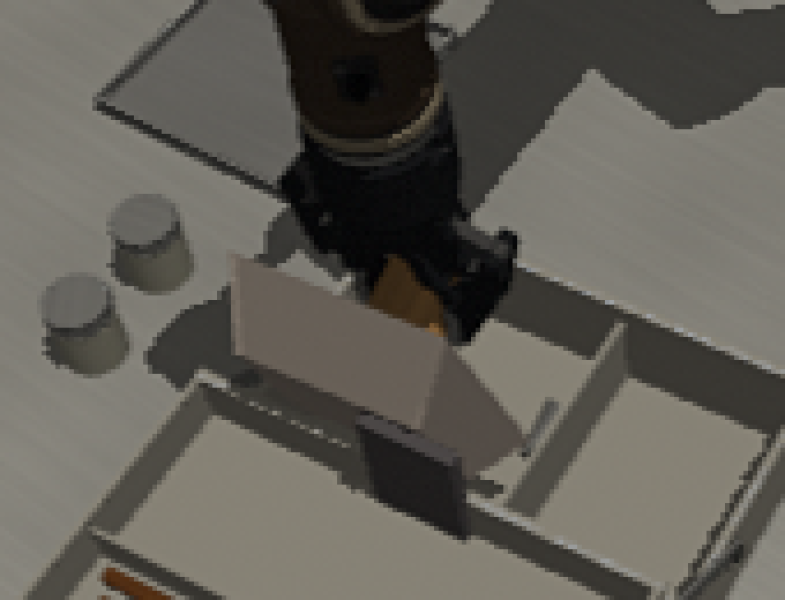

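Call:
play_rows(
  targets=[
    {"xyz": [2,0,0],"spin": 0},
    {"xyz": [3,4,0],"spin": 0},
    {"xyz": [0,-8,0],"spin": 0},
    {"xyz": [0,8,0],"spin": 0},
    {"xyz": [0,-8,0],"spin": 0},
    {"xyz": [0,8,0],"spin": 0},
    {"xyz": [0,-4,0],"spin": 0},
    {"xyz": [8,0,0],"spin": 0},
    {"xyz": [15,0,-15],"spin": 0},
    {"xyz": [15,0,-30],"spin": 0},
    {"xyz": [5,0,-20],"spin": 0},
    {"xyz": [0,0,0],"spin": 0},
  ],
)

```text
t: 26.5
ee_pos: [0.5485, -0.0485, 0.2193]
eef_rot: [-0.223, 3.128, -0.002]
contact_force: [-0.1, -1.2, -4.0]
opening: 0.0494
grasp_force: 37.4
```

```bash
python3 - <<'E'
from h import *
a=cap('scene');b=cap('top')
s=arm.get_state(); P=np.array(s['ee_pos'])+[0,0,.021]
for d in arm.outline_of(a,'dish'): print(d['score'],d['bbox'],tilt(a,d['pixels'],P,rng=range(0,90,3)))
d=(np.array(s['ee_pos'])[:2]-H)*1000; print(d@ex,d@ey,s['ee_pos'][2],s['contact_force'],s['wrist_torque'])
cv2.imwrite('pics/z8.png',cv2.cvtColor(np.hstack([cv2.resize(a['img'][110:260,150:300],(400,400),interpolation=3),cv2.resize(b['img'][100:240,235:355],(400,466),interpolation=3)[:400]]),cv2.COLOR_RGB2BGR))
dets(a,'nozzle0',.016,.1);dets(b,'nozzle0',.016,.1);dets(a,'coupler0',.016,.3)
E
```

```text
0.78 [440.8, 349.0, 84.4, 88.3] [(np.float64(0.0), 87), (np.float64(0.0), 84), (np.float64(0.0), 81), (np.float64(0.0), 78)]
0.67 [224.6, 180.4, 66.5, 52.5] [(np.float64(0.905), 72), (np.float64(0.88), 75), (np.float64(0.872), 69), (np.float64(0.835), 78)]
0.21 [233.2, 211.8, 12.0, 12.3] [(np.float64(0.008), 0), (np.float64(0.007), 6), (np.float64(0.007), 3), (np.float64(0.006), 33)]
-126.05282747489639 -49.25505716706221 0.21684979184948389 [-0.10494707  0.07892737 -2.32396869] [ 0.01937424  0.18437006 -0.05041685]
nozzle0 0.55 [390. 188.  15.  16.] area 179 xy@z [ 0.579 -0.314]
```

View pics/z8.png

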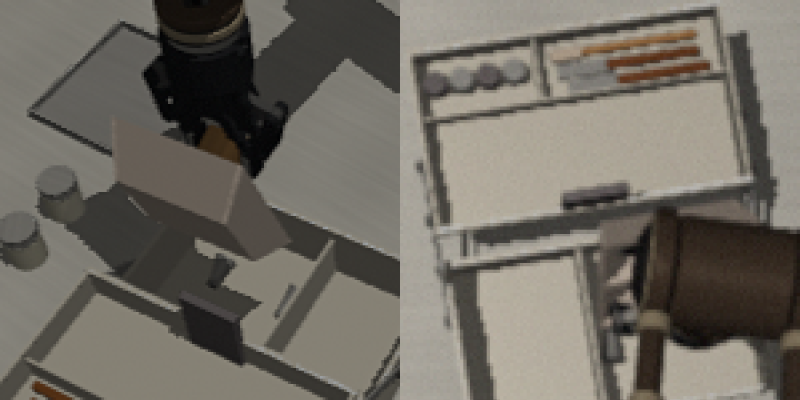

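Call:
play_rows(
  targets=[
    {"xyz": [-15,0,-2],"spin": 0},
    {"xyz": [-18,0,-3],"spin": 0},
    {"xyz": [-13,0,0],"spin": 0},
    {"xyz": [-6,0,-1],"spin": 0},
    {"xyz": [-6,0,0],"spin": 0},
    {"xyz": [-4,0,-4],"spin": 0},
    {"xyz": [-5,0,-4],"spin": 0},
    {"xyz": [-5,0,-4],"spin": 0},
    {"xyz": [-6,0,-4],"spin": 0},
    {"xyz": [-7,0,-4],"spin": 0},
    {"xyz": [-7,0,-3],"spin": 0},
    {"xyz": [0,0,0],"spin": 0},
  ],
)

```text
t: 28.3
ee_pos: [0.6399, -0.0352, 0.2471]
eef_rot: [-0.224, 3.128, -0.001]
contact_force: [0.5, -0.1, -1.9]
opening: 0.0495
grasp_force: 39.1
```

```bash
python3 - <<'E'
from h import *
a=cap('scene')
s=arm.get_state(); P=np.array(s['ee_pos'])+[0,0,.021]
for d in arm.outline_of(a,'dish'): print(d['score'],d['bbox'],tilt(a,d['pixels'],P,rng=range(0,90,3)))
d=(np.array(s['ee_pos'])[:2]-H)*1000; print(d@ex,d@ey,s['ee_pos'][2],s['contact_force'],s['wrist_torque'])
E
```

```text
0.96 [202.9, 201.5, 83.1, 49.4] [(np.float64(0.84), 54), (np.float64(0.84), 51), (np.float64(0.836), 57), (np.float64(0.812), 48)]
0.59 [439.9, 348.7, 87.0, 91.8] [(np.float64(0.0), 87), (np.float64(0.0), 84), (np.float64(0.0), 81), (np.float64(0.0), 78)]
0.46 [226.0, 251.6, 174.2, 144.9] [(np.float64(0.051), 0), (np.float64(0.05), 9), (np.float64(0.05), 6), (np.float64(0.05), 3)]
-32.300039011575166 -49.757454560374406 0.24697646575744453 [ 1.2130379   0.14549849 -2.47311078] [-0.00243268  0.08467224  0.05864029]
```

Call:
play_rows(
  targets=[
    {"xyz": [-6,0,-2],"spin": 0},
    {"xyz": [-7,0,-1],"spin": 0},
    {"xyz": [-7,0,-1],"spin": 0},
    {"xyz": [-8,0,0],"spin": 0},
    {"xyz": [-8,0,0],"spin": 0},
    {"xyz": [-8,0,1],"spin": 0},
    {"xyz": [-8,0,2],"spin": 0},
    {"xyz": [-8,0,2],"spin": 0},
    {"xyz": [-7,0,3],"spin": 0},
    {"xyz": [0,0,0],"spin": 0},
  ],
)

```text
t: 29.65
ee_pos: [0.7059, -0.0254, 0.2445]
eef_rot: [-0.224, 3.129, -0.001]
contact_force: [-1.0, -0.2, 6.6]
opening: 0.0492
grasp_force: 44.4
```

```bash
python3 - <<'E'
from h import *
a=cap('scene')
s=arm.get_state(); P=np.array(s['ee_pos'])+[0,0,.021]
for d in arm.outline_of(a,'dish'): print(d['score'],d['bbox'],tilt(a,d['pixels'],P,rng=range(-15,90,3)))
d=(np.array(s['ee_pos'])[:2]-H)*1000; print(d@ex,d@ey,s['ee_pos'][2],s['contact_force'],s['wrist_torque'])
dets(a,'coupler0',.2,.3)
cv2.imwrite('pics/z9.png',cv2.cvtColor(cv2.resize(a['img'][110:260,130:330],(800,600),interpolation=3),cv2.COLOR_RGB2BGR))
E
```

```text
0.77 [439.9, 348.9, 85.1, 94.8] [(np.float64(0.0), 87), (np.float64(0.0), 84), (np.float64(0.0), 81), (np.float64(0.0), 78)]
0.57 [191.2, 224.8, 92.0, 55.0] [(np.float64(0.738), 33), (np.float64(0.728), 36), (np.float64(0.714), 39), (np.float64(0.71), 30)]
34.70198589325597 -49.49932897160263 0.24451664994596578 [0.01125883 0.43769353 6.22614558] [0.10634938 0.62815502 0.03570049]
```

Call:
play_rows(
  targets=[
    {"xyz": [0,0,-8],"spin": 0},
    {"xyz": [0,0,-15],"spin": 0},
    {"xyz": [5,0,-20],"spin": 0},
    {"xyz": [10,-5,-15],"spin": 0},
    {"xyz": [10,-10,-5],"spin": 0},
    {"xyz": [0,0,0],"spin": 0},
  ],
)

```text
t: 30.55
ee_pos: [0.6805, -0.0454, 0.3061]
eef_rot: [-0.222, 3.133, -0.001]
contact_force: [-0.3, -0.0, -2.4]
opening: 0.0492
grasp_force: 43.5
```

```bash
python3 - <<'E'
from h import *
a=cap('scene')
s=arm.get_state(); P=np.array(s['ee_pos'])+[0,0,.021]
for d in arm.outline_of(a,'dish'): print(d['score'],d['bbox'],tilt(a,d['pixels'],P,rng=range(-15,90,3)))
dets(a,'coupler0',.2,.1)
cv2.imwrite('pics/z9.png',cv2.cvtColor(cv2.resize(a['img'][90:260,130:330],(700,595),interpolation=3),cv2.COLOR_RGB2BGR))
c,w=[.4004,-.3594],.075
plan([*c,.30],[*c,.07],yaw=.075+np.pi)
E
```

```text
0.82 [439.0, 349.6, 85.8, 91.9] [(np.float64(0.0), 87), (np.float64(0.0), 84), (np.float64(0.0), 81), (np.float64(0.0), 78)]
0.78 [185.8, 197.2, 95.4, 54.4] [(np.float64(0.746), 33), (np.float64(0.745), 36), (np.float64(0.731), 39), (np.float64(0.723), 42)]
coupler0 0.59 [193. 212.   8.   4.] area 35 xy@z [ 0.694 -0.063]
coupler0 0.44 [181. 204.  11.   7.] area 78 xy@z [ 0.694 -0.104]
t 30.7 tcp [ 0.6807 -0.044   0.3043] yaw -2.9991
spin total deg 3.9 alt -176.1
to [ 0.4   -0.359  0.3  ] d [ 303.1 -293.5    4.3] n 10 each [ 30.3 -29.3   0.4]
to [ 0.4   -0.359  0.07 ] d [  0.   0. 230.] n 6 each [ 0.   0.  38.3]
```

View pics/z9.png

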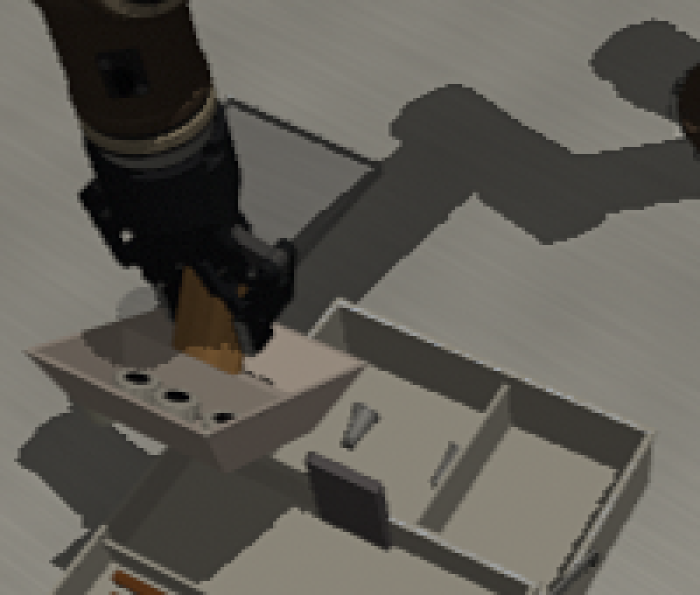

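```bash
python3 - <<'E'
from h import *
a=cap('scene')
s=arm.get_state(); P=np.array(s['ee_pos'])+[0,0,.021]
D=[d for d in arm.outline_of(a,'dish') if d['bbox'][0]<300][0]['pixels']
r=[]
for h in (.05,.06,.066,.072,.079,.085,.09):
  for dx in(-.02,-.01,0,.01,.02):
    r+=[(*t,h,dx) for t in tilt(a,D,P+[*(ex*dx),0],h=h,rng=range(-10,50,4))]
for t in sorted(r)[::-1][:8]: print(t)
E
```

```text
(np.float64(0.804), 34, 0.066, 0.01)
(np.float64(0.8), 38, 0.066, 0.01)
(np.float64(0.799), 34, 0.072, 0)
(np.float64(0.796), 38, 0.072, 0)
(np.float64(0.787), 30, 0.066, 0.01)
(np.float64(0.785), 34, 0.085, -0.01)
(np.float64(0.78), 34, 0.079, 0)
(np.float64(0.777), 42, 0.066, 0.01)
```

Call:
play_rows(
  targets=[
    {"xyz": [14,5,0],"spin": 0},
    {"xyz": [20,5,5],"spin": 0},
    {"xyz": [18,4,15],"spin": 0},
    {"xyz": [0,0,20],"spin": 0},
    {"xyz": [0,0,15],"spin": 0},
    {"xyz": [0,0,6],"spin": 0},
    {"xyz": [-6,0,0],"spin": 0},
    {"xyz": [-7,0,0],"spin": 0},
    {"xyz": [-6,0,0],"spin": 0},
    {"xyz": [-6,0,-1],"spin": 0},
    {"xyz": [-6,0,-1],"spin": 0},
    {"xyz": [-6,0,-1],"spin": 0},
  ],
  grip=45,
  squeeze=20,
)

```text
t: 32.3
ee_pos: [0.6623, -0.0324, 0.2472]
eef_rot: [0.225, -3.127, 0.0]
contact_force: [-7.4, -1.0, 2.6]
opening: 0.0493
grasp_force: 44.4
```

Call:
play_rows(
  targets=[
    {"xyz": [-6,0,0],"spin": 0},
    {"xyz": [-6,0,1],"spin": 0},
    {"xyz": [-6,0,1],"spin": 0},
    {"xyz": [-6,0,2],"spin": 0},
    {"xyz": [-6,0,2],"spin": 0},
    {"xyz": [-3,0,2],"spin": 0},
    {"xyz": [0,0,0],"spin": 0},
    {"xyz": [0,0,0],"spin": 0},
  ],
)

```text
t: 33.3
ee_pos: [0.6978, -0.027, 0.2416]
eef_rot: [-0.224, 3.131, 0.001]
contact_force: [-2.4, 0.6, 5.5]
opening: 0.0494
grasp_force: 47.6
```

```bash
python3 - <<'E'
from h import *
a=cap('scene')
s=arm.get_state(); P=np.array(s['ee_pos'])+[0,0,.021]
d=(np.array(s['ee_pos'])[:2]-H)*1000; print(d@ex,d@ey,s['ee_pos'][2],s['contact_force'],s['wrist_torque'])
for d in arm.outline_of(a,'dish'): print(d['score'],d['bbox'],tilt(a,d['pixels'],P,rng=range(-15,90,3)))
E
```

```text
26.503113250037647 -49.89794360098607 0.2416565456701825 [-2.45264423 -0.58116537  4.81276876] [0.38412974 0.88799479 0.01472618]
0.73 [198.1, 221.6, 91.2, 58.8] [(np.float64(0.613), 21), (np.float64(0.612), 24), (np.float64(0.61), 18), (np.float64(0.607), 27)]
0.7 [439.3, 346.9, 85.0, 86.2] [(np.float64(0.0), 87), (np.float64(0.0), 84), (np.float64(0.0), 81), (np.float64(0.0), 78)]
```

Call:
play_rows(
  targets=[
    {"xyz": [0,0,-8],"spin": 0},
    {"xyz": [0,0,-15],"spin": 0},
    {"xyz": [5,0,-20],"spin": 0},
    {"xyz": [10,-5,-15],"spin": 0},
    {"xyz": [10,-10,-5],"spin": 0},
    {"xyz": [0,0,0],"spin": 0},
  ],
)

```text
t: 34.15
ee_pos: [0.6737, -0.0473, 0.303]
eef_rot: [-0.222, 3.133, -0.001]
contact_force: [-0.5, 0.6, -2.7]
opening: 0.0493
grasp_force: 46.7
```

```bash
python3 - <<'E'
from h import *
a=cap('scene')
s=arm.get_state(); P=np.array(s['ee_pos'])+[0,0,.021]
D=[d for d in arm.outline_of(a,'dish') if d['bbox'][0]<300][0]
print(D['bbox'],s['contact_force'])
for th in range(-12,48,6):
    t=np.radians(th);q=np.array(M['dish'][0]);u=q[:,1];w=q[:,2]-.077
    X=np.c_[(u*np.cos(t)-w*np.sin(t))[:,None]*ex+q[:,:1]*ey+P[:2], P[2]+u*np.sin(t)+w*np.cos(t)]
    c=proj(a,X).astype(np.float32); x,y,ww,hh=cv2.boundingRect(c); print(th,x+ww/2,y+hh/2,ww,hh)
print(tilt(a,D['pixels'],P,h=.077,rng=range(-15,50,3)))
cv2.imwrite('pics/z10.png',cv2.cvtColor(cv2.resize(a['img'][90:260,130:330],(700,595),interpolation=3),cv2.COLOR_RGB2BGR))
E
```

```text
[193.6, 194.0, 94.4, 61.4] [-0.23842934  0.01345079 -2.16013191]
-12 198.0 186.5 90 87
-6 196.5 188.5 93 83
0 195.5 190.0 95 78
6 193.5 191.0 97 74
12 192.0 192.0 98 68
18 191.5 194.0 99 64
24 189.5 196.0 99 60
30 188.5 198.0 99 56
36 187.0 199.5 98 51
42 186.0 200.5 98 47
[(np.float64(0.67), 21), (np.float64(0.669), 18), (np.float64(0.668), 15), (np.float64(0.667), 12)]
```

View pics/z10.png

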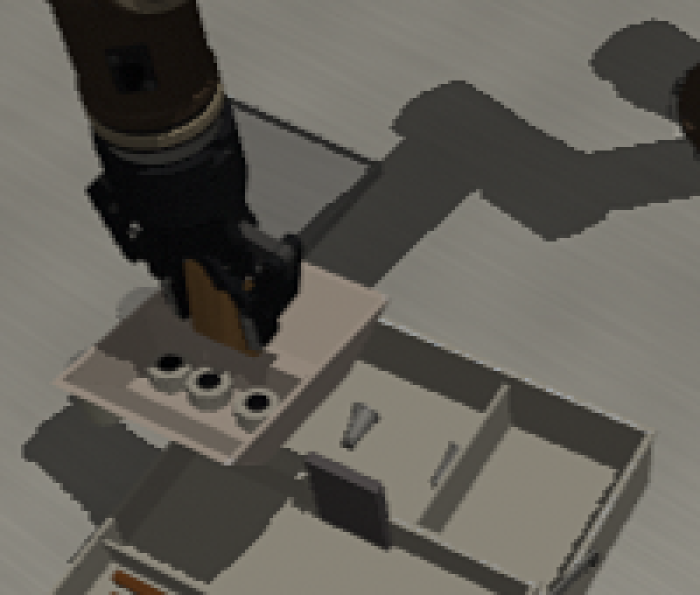

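```bash
python3 - <<'E'
from h import *
c=np.array([.4004,-.3594])-.02*np.array([np.cos(.075),np.sin(.075)])
plan([*c,.30],[*c,.085],yaw=.075+np.pi)
print(arm.get_state()['qpos'])
E
```

```text
t 34.25 tcp [ 0.6738 -0.0463  0.3016] yaw -2.9994
spin total deg 3.8 alt -176.2
to [ 0.38  -0.361  0.3  ] d [ 316.1 -291.8    1.6] n 10 each [ 31.6 -29.2   0.2]
to [ 0.38  -0.361  0.085] d [  0.   0. 215.] n 5 each [ 0.  0. 43.]
[-1.33189930e-01  3.54987902e-01  1.42932131e+00  3.75254512e-04
  1.35805353e+00 -1.84621455e+00]
```

Call:
play_rows(
  targets=[
    {"xyz": [0,0,0],"spin": 3.8},
    {"xyz": [10,-9,0],"spin": 0},
    {"xyz": [20,-18,0],"spin": 0},
    {"xyz": [28,-26,0],"spin": 0},
    {"xyz": [33,-31,0],"spin": 0},
    {"xyz": [35,-32,0],"spin": 0},
    {"xyz": [35,-32,0],"spin": 0},
    {"xyz": [35,-32,0],"spin": 0},
    {"xyz": [34,-31,0],"spin": 0},
    {"xyz": [30,-28,0],"spin": 0},
    {"xyz": [25,-23,0],"spin": 0},
    {"xyz": [18,-17,0],"spin": 0},
  ],
)

```text
t: 35.75
ee_pos: [0.3916, -0.3483, 0.3018]
eef_rot: [0.12, -3.138, -0.0]
contact_force: [0.3, -1.2, -2.3]
opening: 0.049
grasp_force: 46.7
```

Call:
play_rows(
  targets=[
    {"xyz": [13,-13,10],"spin": 0},
    {"xyz": [0,0,25],"spin": 0},
    {"xyz": [0,0,35],"spin": 0},
    {"xyz": [0,0,40],"spin": 0},
    {"xyz": [0,0,40],"spin": 0},
    {"xyz": [0,0,30],"spin": 0},
    {"xyz": [0,0,20],"spin": 0},
    {"xyz": [0,0,0],"spin": 0},
    {"xyz": [0,0,0],"spin": 0},
  ],
)

```text
t: 36.88
ee_pos: [0.3819, -0.3616, 0.1026]
eef_rot: [-0.121, 3.139, -0.001]
contact_force: [-0.6, 0.7, -2.5]
opening: 0.0494
grasp_force: 46.7
```

```bash
python3 - <<'E'
from h import *
c=np.array([.4004,-.3594])
plan([*c,.062],yaw=.075+np.pi); print(arm.get_state()['contact_force'])
E
```

```text
t 36.88 tcp [ 0.3819 -0.3616  0.1026] yaw -3.0645
spin total deg 0.1 alt -179.9
to [ 0.4   -0.359  0.062] d [-18.6   0.8  40.6] n 1 each [-18.6   0.8  40.6]
[-0.60124212  0.68004251 -2.5106282 ]
```

Call:
play_rows(
  targets=[
    {"xyz": [0,0,14],"spin": 0},
    {"xyz": [0,0,10],"spin": 0},
    {"xyz": [0,0,4],"spin": 0},
    {"xyz": [-3,0,2],"spin": 0},
    {"xyz": [-4,0,2],"spin": 0},
    {"xyz": [-4,0,2],"spin": 0},
    {"xyz": [-4,0,2],"spin": 0},
    {"xyz": [-4,0,3],"spin": 0},
    {"xyz": [0,0,2],"spin": 0},
    {"xyz": [0,0,0],"spin": 0},
  ],
)

```text
t: 38.12
ee_pos: [0.4006, -0.3598, 0.0611]
eef_rot: [0.121, -3.139, -0.0]
contact_force: [-0.4, -1.3, -2.1]
opening: 0.0495
grasp_force: 46.7
```

```bash
python3 - <<'E'
from h import *
c=np.array([.4004,-.3594])
plan([*c,.062],yaw=.075+np.pi); s=arm.get_state(); print(s['contact_force'],s['wrist_torque'])
E
```

```text
t 38.12 tcp [ 0.4006 -0.3598  0.0611] yaw -3.0648
spin total deg 0.1 alt -179.9
to [ 0.4   -0.359  0.062] d [ 0.2  0.4 -0.9] n 1 each [ 0.2  0.4 -0.9]
[-0.38400322 -1.31231116 -2.08759401] [-0.03064755 -0.0210852   0.04851389]
```

Call:
play_rows(
  targets=[
    {"xyz": [0,0,2],"spin": 0},
    {"xyz": [0,0,2],"spin": 0},
    {"xyz": [0,0,2],"spin": 0},
    {"xyz": [0,0,2],"spin": 0},
    {"xyz": [0,0,0],"spin": 0},
  ],
)

```text
t: 38.75
ee_pos: [0.4051, -0.3609, 0.0581]
eef_rot: [-0.116, 3.132, -0.003]
contact_force: [4.0, 8.5, 20.0]
opening: 0.0495
grasp_force: 48.9
```

Call:
play_rows(
  targets=[
    {"xyz": [0,0,-3],"spin": 0},
    {"xyz": [0,0,0],"spin": 0},
    {"xyz": [0,0,0],"spin": 0},
  ],
)

```text
t: 39.12
ee_pos: [0.4022, -0.3608, 0.058]
eef_rot: [-0.12, 3.136, -0.003]
contact_force: [2.5, 3.2, 7.6]
opening: 0.0495
grasp_force: 47.9
```

```bash
python3 - <<'E'
from h import *
a=cap('scene')
c=np.array([.4004,-.3594])
plan([*c,.062],yaw=.075+np.pi); s=arm.get_state(); print(s['contact_force'],s['wrist_torque'],s['opening'])
cv2.imwrite('pics/z11.png',cv2.cvtColor(cv2.resize(a['img'][80:220,120:300],(770,599),interpolation=3),cv2.COLOR_RGB2BGR))
E
```

```text
t 39.17 tcp [ 0.4022 -0.3608  0.058 ] yaw -3.0653
spin total deg 0.1 alt -179.9
to [ 0.4   -0.359  0.062] d [ 1.7  1.6 -4. ] n 1 each [ 1.7  1.6 -4. ]
[2.62477924 2.9829279  8.95031573] [ 0.43610984 -0.13300979  0.04159343] 0.04939971042715916
```

View pics/z11.png

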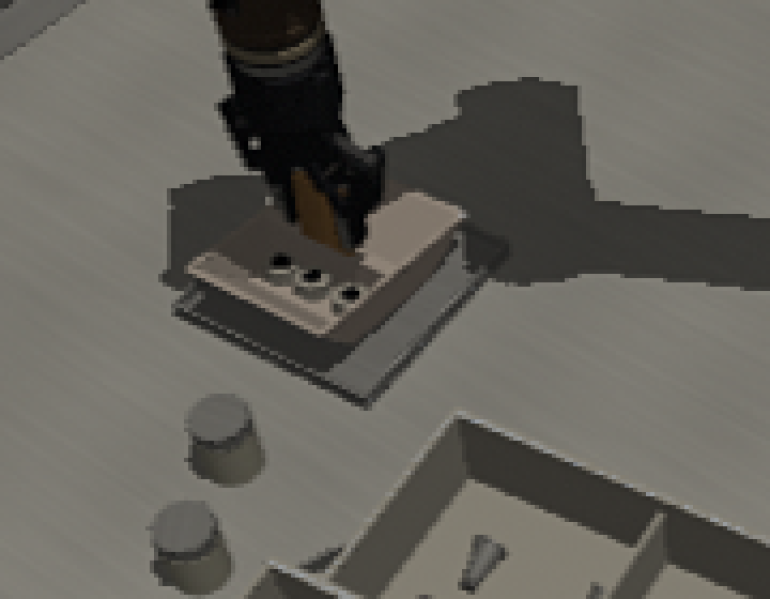

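Call:
play_rows(
  targets=[
    {"xyz": [0,0,0],"spin": 0},
    {"xyz": [0,0,0],"spin": 0},
    {"xyz": [0,0,0],"spin": 0},
    {"xyz": [0,0,0],"spin": 0},
  ],
  grip=56,
)

```text
t: 39.67
ee_pos: [0.4002, -0.3597, 0.0558]
eef_rot: [0.12, -3.139, -0.001]
contact_force: [-0.3, 0.1, -0.1]
opening: 0.0557
grasp_force: 0.0
```

Call:
play_rows(
  targets=[
    {"xyz": [0,0,0],"spin": 0},
    {"xyz": [0,0,0],"spin": 0},
    {"xyz": [0,0,0],"spin": 0},
    {"xyz": [0,0,-20],"spin": 0},
    {"xyz": [0,0,-40],"spin": 0},
    {"xyz": [0,0,-40],"spin": 0},
    {"xyz": [0,0,-40],"spin": 0},
    {"xyz": [0,0,-40],"spin": 0},
    {"xyz": [-45,0,0],"spin": 0},
    {"xyz": [-45,0,0],"spin": 0},
    {"xyz": [-45,0,0],"spin": 0},
    {"xyz": [-45,0,0],"spin": 0},
  ],
  grip=85,
)

```text
t: 41.18
ee_pos: [0.5813, -0.3458, 0.2361]
eef_rot: [0.12, -3.139, 0.0]
contact_force: [0.6, 0.0, 0.3]
opening: 0.0851
grasp_force: 0.0
```

```bash
cat > look.py <<'E'
from h import *
a=cap('scene');b=cap('top')
find([a,b],'dish','dish',[.4004,-.3594,.075+np.pi/2],.04)
find([a,b],'wash_tray','wash',[.4,-.3594,.075],.007)
find([a,b],'jar0','jar',[.58,-.3015,0],.03,.035)
find([a,b],'jar0','jar',[.654,-.2913,0],.03,.035)
for p in(a,b):
    dets(p,'jar0',.03); dets(p,'nozzle0',.015); dets(p,'coupler0',.014)
print(tool(),arm.get_state()['qpos'])
E
python3 look.py
```

```text
dish joint (array([ 0.409 , -0.3616,  1.6371]), np.float64(0.429)) each [(array([ 0.4092, -0.3638,  1.6463]), np.float64(0.156)), (array([ 0.4207, -0.3164,  0.8258]), np.float64(0.687))]
wash_tray joint (array([ 0.4017, -0.36  ,  0.1021]), np.float64(0.843)) each [(array([ 0.4017, -0.36  ,  0.1021]), np.float64(0.698)), (array([ 0.4895, -0.3525, -0.5614]), np.float64(0.988))]
jar0 joint (array([ 0.5802, -0.3028,  0.0149]), np.float64(0.16)) each [(array([ 0.5811, -0.3052,  0.0508]), np.float64(0.182)), (array([ 0.58  , -0.3023,  0.1354]), np.float64(0.128))]
missed jar0
jar0 joint (array([ 0.6621, -0.2539, -0.144 ]), np.float64(0.11)) each [(array([ 0.6621, -0.2539, -0.144 ]), np.float64(0.11))]
jar0 0.84 [166. 209.  18.  26.] area 313 xy@z [ 0.666 -0.243]
jar0 0.52 [173. 183.  15.  23.] area 250 xy@z [ 0.584 -0.296]
nozzle0 0.42 [233. 212.  10.  10.] area 83 xy@z [ 0.553 -0.084]
coupler0 0.46 [184. 144.  11.  10.] area 51 xy@z [ 0.435 -0.399]
jar0 0.73 [374. 162.  16.  15.] area 178 xy@z [ 0.666 -0.26 ]
jar0 0.58 [389. 188.  14.  12.] area 176 xy@z [ 0.579 -0.305]
jar0 0.29 [400. 236.  32.  51.] area 720 xy@z [ 0.417 -0.335]
nozzle0 0.47 [300. 202.   4.   8.] area 44 xy@z [ 0.539 -0.008]
coupler0 0.54 [394. 234.   8.  10.] area 48 xy@z [ 0.423 -0.319]
coupler0 0.36 [407. 233.   8.   1.] area 31 xy@z [ 0.426 -0.363]
(41.975, array([ 0.57988509, -0.34614864,  0.23632718]), array([[-9.97081846e-01, -7.63398491e-02,  1.43533048e-04],
       [-7.63398650e-02,  9.97081849e-01, -1.09006892e-04],
       [-1.34792627e-04, -1.19646086e-04, -9.99999984e-01]]), np.float64(-3.0651784441523633)) [-6.02608879e-01  3.99576150e-01  1.50016267e+00 -8.93217597e-06
  1.24167380e+00 -2.24981652e+00]
```

Call:
play_rows(
  targets=[
    {"xyz": [-4,43,20],"spin": 0},
    {"xyz": [0,0,45],"spin": 0},
    {"xyz": [0,0,50],"spin": 0},
    {"xyz": [0,0,50],"spin": 0},
    {"xyz": [0,0,35],"spin": 0},
    {"xyz": [0,0,20],"spin": 0},
    {"xyz": [0,0,0],"spin": 0},
    {"xyz": [0,0,0],"spin": 0},
  ],
)

```text
t: 42.98
ee_pos: [0.5823, -0.3038, 0.018]
eef_rot: [-0.12, 3.136, -0.003]
contact_force: [0.6, -0.2, -0.1]
opening: 0.0852
grasp_force: 0.0
```

Call:
play_rows(
  targets=[
    {"xyz": [0,0,0],"spin": 0},
    {"xyz": [0,0,0],"spin": 0},
    {"xyz": [0,0,0],"spin": 0},
    {"xyz": [0,0,0],"spin": 0},
    {"xyz": [0,0,-15],"spin": 0},
    {"xyz": [0,0,-40],"spin": 0},
    {"xyz": [0,0,-45],"spin": 0},
    {"xyz": [0,0,-45],"spin": 0},
    {"xyz": [0,0,-30],"spin": 0},
    {"xyz": [0,0,0],"spin": 0},
  ],
  grip=35,
  squeeze=30,
)

```text
t: 44.22
ee_pos: [0.5827, -0.304, 0.1951]
eef_rot: [-0.12, 3.133, -0.006]
contact_force: [0.3, -0.5, -0.7]
opening: 0.0432
grasp_force: 30.7
```

```bash
cat >> h.py <<'E'
def B(x,y,z): return [*(np.array([.5526,.0048])+ex*x+ey*y),z]
E
python3 - <<'E'
from h import *
plan(B(-.035,.082,.19),B(-.035,.082,.02),yaw=.143+np.pi)
E
```

```text
t 44.23 tcp [ 0.5827 -0.304   0.1951] yaw -3.0648
spin total deg -3.8 alt 176.2
to [0.506 0.081 0.19 ] d [ 20.8 391.9   5.1] n 9 each [ 2.3 43.5  0.6]
to [0.506 0.081 0.02 ] d [  0.   0. 170.] n 4 each [ 0.   0.  42.5]
```

Call:
play_rows(
  targets=[
    {"xyz": [0,0,0],"spin": -3.8},
    {"xyz": [1,20,0],"spin": 0},
    {"xyz": [2,36,0],"spin": 0},
    {"xyz": [2,44,0],"spin": 0},
    {"xyz": [3,48,0],"spin": 0},
    {"xyz": [3,48,0],"spin": 0},
    {"xyz": [3,48,0],"spin": 0},
    {"xyz": [3,48,0],"spin": 0},
    {"xyz": [2,44,0],"spin": 0},
    {"xyz": [2,36,0],"spin": 0},
    {"xyz": [0,20,5],"spin": 0},
    {"xyz": [0,0,0],"spin": 0},
  ],
)

```text
t: 45.72
ee_pos: [0.5015, 0.084, 0.1844]
eef_rot: [0.228, -3.129, -0.0]
contact_force: [0.7, -1.1, -0.6]
opening: 0.0435
grasp_force: 30.8
```

```bash
python3 - <<'E'
from h import *
plan(B(-.035,.082,.023),yaw=.143+np.pi)
E
```

```text
t 45.73 tcp [0.5015 0.084  0.1844] yaw -2.9961
spin total deg 0.1 alt -179.9
to [0.506 0.081 0.023] d [ -4.3  -3.6 161.4] n 4 each [-1.1 -0.9 40.3]
```

Call:
play_rows(
  targets=[
    {"xyz": [-4,-3.5,20],"spin": 0},
    {"xyz": [0,0,40],"spin": 0},
    {"xyz": [0,0,40],"spin": 0},
    {"xyz": [0,0,35],"spin": 0},
    {"xyz": [0,0,18],"spin": 0},
    {"xyz": [0,0,6],"spin": 0},
    {"xyz": [0,0,2],"spin": 0},
    {"xyz": [0,0,0],"spin": 0},
    {"xyz": [0,0,0],"spin": 0},
  ],
)

```text
t: 46.85
ee_pos: [0.5096, 0.0794, 0.0263]
eef_rot: [-0.224, 3.131, -0.0]
contact_force: [-0.1, -0.6, -0.1]
opening: 0.0433
grasp_force: 30.8
```

Call:
play_rows(
  targets=[
    {"xyz": [0,0,0],"spin": 0},
    {"xyz": [0,0,0],"spin": 0},
    {"xyz": [0,0,0],"spin": 0},
    {"xyz": [0,0,-10],"spin": 0},
    {"xyz": [0,0,-35],"spin": 0},
    {"xyz": [0,0,-45],"spin": 0},
    {"xyz": [0,0,-45],"spin": 0},
    {"xyz": [0,0,-45],"spin": 0},
    {"xyz": [0,0,0],"spin": 0},
  ],
  grip=64,
)

```text
t: 47.98
ee_pos: [0.5122, 0.0796, 0.2107]
eef_rot: [-0.224, 3.123, -0.0]
contact_force: [0.5, 0.6, 0.1]
opening: 0.064
grasp_force: 0.0
```

```bash
cat > look.py <<'E'
from h import *
a=cap('scene');b=cap('top')
find([b],'dish','dish',[.4004,-.3594,.075+np.pi/2],.04)
find([a],'dish','dish',[.4004,-.3594,.075+np.pi/2],.04)
for p in(a,b):
    dets(p,'jar0',.03); dets(p,'nozzle0',.015); dets(p,'coupler0',.014)
find([a,b],'jar0','jar',[.664,-.257,0],.03,.045)
find([a,b],'jar0','jar',[*B(-.035,.082,0)[:2],0],.03,.045)
plan([.664,-.257,.2],[.664,-.257,.018])
print(arm.get_state()['qpos'])
E
python3 look.py
```

```text
dish joint (array([ 0.4084, -0.3615,  1.6394]), np.float64(0.134)) each [(array([ 0.4084, -0.3615,  1.6394]), np.float64(0.134))]
dish joint (array([ 0.4095, -0.3634,  1.6521]), np.float64(0.15)) each [(array([ 0.4095, -0.3634,  1.6521]), np.float64(0.15))]
jar0 0.72 [288. 227.  14.  21.] area 272 xy@z [0.51  0.085]
jar0 0.65 [165. 209.  20.  26.] area 307 xy@z [ 0.667 -0.247]
nozzle0 0.5 [233. 212.  12.  12.] area 70 xy@z [ 0.552 -0.085]
coupler0 0.54 [202. 153.   9.   9.] area 45 xy@z [ 0.43 -0.32]
coupler0 0.52 [192. 148.   3.   3.] area 51 xy@z [ 0.433 -0.365]
coupler0 0.42 [186. 144.  12.  12.] area 61 xy@z [ 0.43  -0.392]
jar0 0.47 [374. 163.  11.  17.] area 166 xy@z [ 0.661 -0.257]
nozzle0 0.58 [292. 167. 107. 128.] area 8374 xy@z [0.657 0.014]
nozzle0 0.46 [325. 199.   6.  12.] area 62 xy@z [ 0.548 -0.092]
nozzle0 0.42 [396. 230.   6.  11.] area 44 xy@z [ 0.436 -0.328]
coupler0 0.52 [416. 231.  11.   4.] area 62 xy@z [ 0.431 -0.396]
coupler0 0.51 [395. 232.   7.  12.] area 78 xy@z [ 0.431 -0.324]
jar0 joint (array([ 0.6636, -0.2556,  0.2142]), np.float64(0.123)) each [(array([ 0.6646, -0.2551,  0.1603]), np.float64(0.071)), (array([ 0.6614, -0.255 , -0.031 ]), np.float64(0.172))]
missed jar0
jar0 joint (array([0.5075, 0.0799, 0.0239]), np.float64(0.157)) each [(array([0.5075, 0.0799, 0.0239]), np.float64(0.157))]
t 48.67 tcp [0.5085 0.0793 0.205 ] yaw -2.9986
to [ 0.664 -0.257  0.2  ] d [-106.  -355.     4.9] n 9 each [-11.8 -39.4   0.5]
to [ 0.664 -0.257  0.018] d [-1.00e-01 -0.00e+00  1.82e+02] n 5 each [-0.  -0.  36.4]
[ 7.00275139e-02  1.24100121e-01  1.91505544e+00  2.64557697e-06
  1.10282227e+00 -1.64380588e+00]
```

Call:
play_rows(
  targets=[
    {"xyz": [-4,-12,-15],"spin": 0},
    {"xyz": [-9,-31,0],"spin": 0},
    {"xyz": [-12,-40,0],"spin": 0},
    {"xyz": [-14,-46,0],"spin": 0},
    {"xyz": [-14,-46,0],"spin": 0},
    {"xyz": [-14,-46,0],"spin": 0},
    {"xyz": [-14,-46,0],"spin": 0},
    {"xyz": [-12,-40,0],"spin": 0},
    {"xyz": [-9,-32,0],"spin": 0},
    {"xyz": [-4,-16,0],"spin": 0},
    {"xyz": [0,0,20],"spin": 0},
    {"xyz": [0,0,0],"spin": 0},
  ],
  grip=85,
)

```text
t: 50.18
ee_pos: [0.6616, -0.255, 0.1966]
eef_rot: [0.225, -3.128, -0.006]
contact_force: [-0.9, 0.5, -0.1]
opening: 0.0852
grasp_force: 0.0
```

```bash
python3 - <<'E'
from h import *
plan([.664,-.256,.017])
E
```

```text
t 50.17 tcp [ 0.6616 -0.255   0.1966] yaw -2.998
to [ 0.664 -0.256  0.017] d [ -3.2  -2.1 179.6] n 4 each [-0.8 -0.5 44.9]
```

Call:
play_rows(
  targets=[
    {"xyz": [-2,-1,20],"spin": 0},
    {"xyz": [0,0,40],"spin": 0},
    {"xyz": [0,0,45],"spin": 0},
    {"xyz": [0,0,40],"spin": 0},
    {"xyz": [0,0,22],"spin": 0},
    {"xyz": [0,0,12],"spin": 0},
    {"xyz": [0,0,0],"spin": 0},
    {"xyz": [0,0,0],"spin": 0},
  ],
)

```text
t: 51.18
ee_pos: [0.6677, -0.2584, 0.0232]
eef_rot: [-0.224, 3.13, -0.003]
contact_force: [-0.1, -0.1, 0.4]
opening: 0.085
grasp_force: 0.0
```

Call:
play_rows(
  targets=[
    {"xyz": [0,0,0],"spin": 0},
    {"xyz": [0,0,0],"spin": 0},
    {"xyz": [0,0,0],"spin": 0},
    {"xyz": [0,0,0],"spin": 0},
    {"xyz": [0,0,-15],"spin": 0},
    {"xyz": [0,0,-40],"spin": 0},
    {"xyz": [0,0,-45],"spin": 0},
    {"xyz": [0,0,-45],"spin": 0},
    {"xyz": [0,0,-35],"spin": 0},
    {"xyz": [0,0,0],"spin": 0},
  ],
  grip=35,
  squeeze=30,
)

```text
t: 52.42
ee_pos: [0.6686, -0.259, 0.2063]
eef_rot: [-0.224, 3.126, -0.007]
contact_force: [-0.4, 0.4, -1.5]
opening: 0.0431
grasp_force: 30.8
```

```bash
python3 - <<'E'
from h import *
plan(B(-.01,-.05,.195),B(.032,.082,.195),B(.032,.082,.024),yaw=.143+np.pi)
E
```

```text
t 52.42 tcp [ 0.6686 -0.259   0.2063] yaw -2.9986
spin total deg -0.0 alt 180.0
to [ 0.55  -0.046  0.195] d [ 87.3 227.7  11.3] n 6 each [14.5 37.9  1.9]
to [0.573 0.091 0.195] d [-42. 132.   0.] n 4 each [-10.5  33.    0. ]
to [0.573 0.091 0.024] d [  0.   0. 171.] n 4 each [ 0.   0.  42.8]
```

Call:
play_rows(
  targets=[
    {"xyz": [6,15,0],"spin": 0},
    {"xyz": [12,30,0],"spin": 0},
    {"xyz": [16,42,0],"spin": 0},
    {"xyz": [17,45,0],"spin": 0},
    {"xyz": [17,45,0],"spin": 0},
    {"xyz": [14,40,0],"spin": 0},
    {"xyz": [-6,40,0],"spin": 0},
    {"xyz": [-12,40,0],"spin": 0},
    {"xyz": [-12,35,0],"spin": 0},
    {"xyz": [-8,20,0],"spin": 0},
    {"xyz": [0,8,0],"spin": 0},
    {"xyz": [0,0,0],"spin": 0},
  ],
)

```text
t: 53.92
ee_pos: [0.5704, 0.0921, 0.2003]
eef_rot: [0.225, -3.132, 0.001]
contact_force: [0.6, -0.6, -0.4]
opening: 0.0434
grasp_force: 30.9
```

```bash
python3 - <<'E'
from h import *
plan(B(.034,.082,.024),yaw=.143+np.pi)
E
```

```text
t 53.92 tcp [0.5704 0.0921 0.2003] yaw -2.998
spin total deg 0.0 alt -180.0
to [0.575 0.091 0.024] d [ -3.9  -1.9 176.3] n 4 each [-1.  -0.5 44.1]
```

Call:
play_rows(
  targets=[
    {"xyz": [-3,-2,20],"spin": 0},
    {"xyz": [0,0,40],"spin": 0},
    {"xyz": [0,0,45],"spin": 0},
    {"xyz": [0,0,38],"spin": 0},
    {"xyz": [0,0,20],"spin": 0},
    {"xyz": [0,0,9],"spin": 0},
    {"xyz": [0,0,2],"spin": 0},
    {"xyz": [0,0,0],"spin": 0},
    {"xyz": [0,0,0],"spin": 0},
  ],
)

```text
t: 55.05
ee_pos: [0.5758, 0.0909, 0.0286]
eef_rot: [-0.224, 3.131, 0.0]
contact_force: [-0.9, -0.2, -1.3]
opening: 0.0431
grasp_force: 30.9
```

Call:
play_rows(
  targets=[
    {"xyz": [0,0,0],"spin": 0},
    {"xyz": [0,0,0],"spin": 0},
    {"xyz": [0,0,0],"spin": 0},
    {"xyz": [0,0,-10],"spin": 0},
    {"xyz": [0,0,-35],"spin": 0},
    {"xyz": [0,0,-45],"spin": 0},
    {"xyz": [0,0,-45],"spin": 0},
    {"xyz": [0,0,-45],"spin": 0},
    {"xyz": [0,0,-45],"spin": 0},
    {"xyz": [0,0,0],"spin": 0},
  ],
  grip=64,
)

```text
t: 56.3
ee_pos: [0.5779, 0.0911, 0.2584]
eef_rot: [-0.224, 3.122, 0.0]
contact_force: [-0.3, 0.2, -0.3]
opening: 0.0638
grasp_force: 0.0
```

```bash
cat > look.py <<'E'
from h import *
a=cap('scene','last.png');b=cap('top')
for p in(a,b):
    dets(p,'jar0',.03); dets(p,'nozzle0',.015)
for x in(-.032,.034): find([a,b],'jar0','jar',[*B(x,.08,0)[:2],0],.03,.035)
plan(W(0,0,270),W(0,0,151),yaw=.143+np.pi/2)
print(arm.get_state()['qpos'])
E
python3 look.py
```

```text
jar0 0.86 [277. 244.  13.  22.] area 224 xy@z [0.571 0.092]
jar0 0.62 [286. 227.  16.  25.] area 332 xy@z [0.511 0.081]
nozzle0 0.49 [232. 211.  13.  10.] area 66 xy@z [ 0.552 -0.088]
jar0 0.56 [270. 196.  13.   8.] area 65 xy@z [0.561 0.091]
jar0 0.44 [273. 213.  16.  12.] area 163 xy@z [0.506 0.082]
nozzle0 0.62 [324. 196.   2.  13.] area 44 xy@z [ 0.557 -0.088]
jar0 joint (array([0.5076, 0.0797, 0.047 ]), np.float64(0.088)) each [(array([0.5086, 0.0778, 0.149 ]), np.float64(0.067)), (array([0.5075, 0.0811, 0.1372]), np.float64(0.059))]
jar0 joint (array([0.5696, 0.0895, 0.1027]), np.float64(0.478)) each [(array([0.5681, 0.084 , 0.1416]), np.float64(0.334)), (array([0.5593, 0.0925, 0.1912]), np.float64(0.602))]
t 56.8 tcp [0.5741 0.0908 0.2511] yaw -2.9985
spin total deg -90.0 alt 90.0
to [0.664 0.019 0.27 ] d [ 84.3 -79.2 -18.9] n 3 each [ 28.1 -26.4  -6.3]
to [0.664 0.019 0.151] d [  0.   0. 119.] n 3 each [ 0.   0.  39.7]
[ 8.18876828e-02  2.07663347e-01  1.71852592e+00 -8.91759903e-06
  1.21726254e+00 -1.63197101e+00]
```

Call:
play_rows(
  targets=[
    {"xyz": [0,0,-4],"spin": 10},
    {"xyz": [0,0,-5],"spin": 10},
    {"xyz": [0,0,-5],"spin": 10},
    {"xyz": [0,0,-5],"spin": 10},
    {"xyz": [0,0,0],"spin": 10},
    {"xyz": [0,0,0],"spin": 10},
    {"xyz": [0,0,0],"spin": 10},
    {"xyz": [0,0,0],"spin": 10},
    {"xyz": [0,0,0],"spin": 10},
    {"xyz": [-28,26,0],"spin": 0},
    {"xyz": [-28,27,0],"spin": 0},
    {"xyz": [-28,26,0],"spin": 0},
  ],
  grip=70,
)

```text
t: 58.3
ee_pos: [0.6656, 0.0184, 0.2708]
eef_rot: [-2.056, -2.374, 0.0]
contact_force: [0.9, 0.7, -0.0]
opening: 0.07
grasp_force: 0.0
```

```bash
python3 - <<'E'
from h import *
a=cap('scene');dets(a,'jar0',.03)
plan(W(0,0,151),yaw=.143+np.pi/2)
print(arm.get_state()['qpos'])
E
```

```text
jar0 0.85 [287. 228.  13.  22.] area 283 xy@z [0.514 0.086]
jar0 0.55 [276. 243.  18.  22.] area 319 xy@z [0.57  0.089]
jar0 0.33 [306. 318.  30.  29.] area 671 xy@z [0.699 0.277]
jar0 0.27 [230. 252. 176. 143.] area 13419 xy@z [0.667 0.005]
t 58.4 tcp [0.667  0.0162 0.2703] yaw 1.7111
spin total deg -0.2 alt 179.8
to [0.664 0.019 0.151] d [  2.7  -2.1 119.3] n 3 each [ 0.9 -0.7 39.8]
[-4.03526117e-02  3.57723123e-01  1.48806518e+00 -1.33943342e-03
  1.29475443e+00 -1.80285553e-01]
```

Both jars stand upright in the narrow bay. Taking the tray handle.

Call:
play_rows(
  targets=[
    {"xyz": [1,-1,20],"spin": 0},
    {"xyz": [0,0,40],"spin": 0},
    {"xyz": [0,0,35],"spin": 0},
    {"xyz": [0,0,17],"spin": 0},
    {"xyz": [0,0,7],"spin": 0},
    {"xyz": [0,0,0],"spin": 0},
    {"xyz": [0,0,0],"spin": 0},
  ],
)

```text
t: 59.28
ee_pos: [0.6649, 0.0198, 0.154]
eef_rot: [2.055, 2.373, 0.003]
contact_force: [1.4, 0.9, 0.2]
opening: 0.0701
grasp_force: 0.0
```

Call:
play_rows(
  targets=[
    {"xyz": [0,0,0],"spin": 0},
    {"xyz": [0,0,0],"spin": 0},
    {"xyz": [0,0,0],"spin": 0},
    {"xyz": [0,0,0],"spin": 0},
    {"xyz": [0,0,0],"spin": 0},
    {"xyz": [0,0,0],"spin": 0},
  ],
  grip=5,
  squeeze=60,
)

```text
t: 60.02
ee_pos: [0.6644, 0.0198, 0.1526]
eef_rot: [2.056, 2.373, 0.002]
contact_force: [2.1, 0.5, -0.2]
opening: 0.0092
grasp_force: 61.8
```

Call:
play_rows(
  targets=[
    {"xyz": [0,-6,-8],"spin": 0},
    {"xyz": [0,-6.8,-7.3],"spin": 0},
    {"xyz": [0,-7.4,-6.7],"spin": 0},
    {"xyz": [0,-8,-6],"spin": 0},
    {"xyz": [0,-8.5,-5.2],"spin": 0},
    {"xyz": [0,-9,-4.4],"spin": 0},
    {"xyz": [0,-9.3,-3.6],"spin": 0},
    {"xyz": [0,-9.6,-2.7],"spin": 0},
    {"xyz": [0,-9.8,-1.8],"spin": 0},
    {"xyz": [0,-9.9,-1],"spin": 0},
    {"xyz": [0,-10,0],"spin": 0},
    {"xyz": [0,-10,1],"spin": 0},
  ],
)

```text
t: 61.52
ee_pos: [0.5591, 0.0049, 0.1982]
eef_rot: [-2.056, -2.374, 0.002]
contact_force: [-0.2, 0.8, 5.4]
opening: 0.0096
grasp_force: 62.6
```

Call:
play_rows(
  targets=[
    {"xyz": [0,-9.8,1.8],"spin": 0},
    {"xyz": [0,-9.6,2.6],"spin": 0},
    {"xyz": [0,-9.4,3.5],"spin": 0},
    {"xyz": [0,-9,4.3],"spin": 0},
    {"xyz": [0,-8.6,5.1],"spin": 0},
    {"xyz": [0,-8.1,5.9],"spin": 0},
    {"xyz": [0,-7.5,6.6],"spin": 0},
    {"xyz": [0,-6.9,7.3],"spin": 0},
    {"xyz": [0,-6.2,7.9],"spin": 0},
    {"xyz": [0,-5.4,8.4],"spin": 0},
    {"xyz": [0,0,0],"spin": 0},
  ],
)

```text
t: 62.9
ee_pos: [0.4802, -0.0064, 0.1433]
eef_rot: [-2.057, -2.374, 0.0]
contact_force: [0.7, 2.9, -4.6]
opening: 0.0091
grasp_force: 61.0
```

```bash
python3 - <<'E'
from h import *
plan([.473,-.0087,.1268],yaw=1.714); print(arm.get_state()['contact_force'])
E
```

```text
t 62.9 tcp [ 0.4802 -0.0064  0.1433] yaw 1.7136
spin total deg -0.0 alt 180.0
to [ 0.473 -0.009  0.127] d [-1.3 -7.4 16.5] n 1 each [-1.3 -7.4 16.5]
[ 0.68593682  2.88455332 -4.55758287]
```

Call:
play_rows(
  targets=[
    {"xyz": [0,-2.5,4.5],"spin": 0},
    {"xyz": [0,-2.2,4.5],"spin": 0},
    {"xyz": [0,-1.8,4.5],"spin": 0},
    {"xyz": [0,-1.5,4],"spin": 0},
    {"xyz": [0,0,2.5],"spin": 0},
    {"xyz": [0,0,2],"spin": 0},
    {"xyz": [0,0,0],"spin": 0},
    {"xyz": [0,0,0],"spin": 0},
  ],
)

```text
t: 63.9
ee_pos: [0.473, -0.0075, 0.1267]
eef_rot: [-2.056, -2.374, 0.001]
contact_force: [-12.2, 4.0, 24.6]
opening: 0.0092
grasp_force: 65.6
```

Call:
play_rows(
  targets=[
    {"xyz": [0,0,0],"spin": 0},
    {"xyz": [0,0,0],"spin": 0},
    {"xyz": [0,0,0],"spin": 0},
    {"xyz": [0,0,0],"spin": 0},
    {"xyz": [0,0,-15],"spin": 0},
    {"xyz": [0,0,-40],"spin": 0},
    {"xyz": [0,0,-45],"spin": 0},
    {"xyz": [0,0,-45],"spin": 0},
    {"xyz": [0,0,0],"spin": 0},
    {"xyz": [0,0,0],"spin": 0},
  ],
  grip=60,
)

```text
t: 65.15
ee_pos: [0.4726, -0.0077, 0.2677]
eef_rot: [2.057, 2.374, 0.0]
contact_force: [-0.6, 0.6, -0.5]
opening: 0.0602
grasp_force: 0.0
```

```bash
python3 - <<'E'
from h import *
a=cap('scene');b=cap('top')
find([a],'kit','kitc',[.5526,.0048,.143],.08)
find([a,b],'dish','dish',[.408,-.362,.075+np.pi/2],.04)
dets(a,'coupler0',.014);dets(a,'nozzle0',.014);dets(a,'jar0',.03)
s=arm.get_state();print(s['ee_pos'],s['contact_force'],s['t'])
E
```

```text
kit joint (array([0.5529, 0.0032, 0.1401]), np.float64(0.041)) each [(array([0.5529, 0.0032, 0.1401]), np.float64(0.041))]
dish joint (array([ 0.4092, -0.3619,  1.6409]), np.float64(0.113)) each [(array([ 0.4096, -0.3624,  1.6403]), np.float64(0.123)), (array([ 0.409 , -0.3612,  1.6447]), np.float64(0.101))]
coupler0 0.63 [255. 214. 126.  96.] area 6950 xy@z [ 0.521 -0.025]
coupler0 0.53 [193. 149.   3.   8.] area 54 xy@z [ 0.434 -0.36 ]
coupler0 0.5 [183. 144.  11.   7.] area 43 xy@z [ 0.436 -0.4  ]
[ 0.47239926 -0.00767305  0.26670876] [ 0.67252174 -0.67640481 -0.2769249 ] 65.55
```

```bash
python3 -c "
from plant import arm
print(arm.finish_job())"
```

```text
the job is handed in; nothing more can be done
None
```

I've handed the job in. The tray was lowered by hand and is closed on the box; both nozzles are in the wide bay and both jars stand in the narrow bay. The dish stands upright with all three couplers, about 9 mm off the wash-up tray's centre. The bun and dredger were left alone.

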